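Couple the blue filter cartridge to the desktop water station

ROBOT

A 6-joint arm with a two-finger parallel gripper is mounted at the origin on the work surface. World frame = base frame: x ahead of the robot, y to its left, z up, the work surface at z = 0. Lengths are in mm, angles in rad, forces in N, time in s.
With the tool pointing down it reaches from about 275 to 1000 mm from the base axis. Payload 8.4 kg.
Tool frame: the origin (TCP) lies at the very end of the fingers, on their centre line; the grasp point (between the pads) lies 19 mm behind it (r.pinch_z is the distance from the TCP to the grasp point, in mm); z points along the fingers, y is the direction in which the jaws open and shut (so a half turn about z gives the same grasp; the last joint's range is limited). The gripper opens to 85 mm and grips with 20 to 120 N. Pads are 22 mm wide; open, the fingers measure 114 mm over their backs; the gripper's body (76 mm by 85 mm) begins 54 mm behind the grasp point. The pads swing forward as they close: fully open they stand 13 mm farther back than shut.
Start: joints at [-1.3, 0.353, 1.633, -0, 1.155, -0.002], TCP at [168.391, -601.89, 198.681] pointing down, gripper open.
Joint ranges: [-2.63, 2.63], [-0.92, 2.1], [0.06, 2.66], [-1.3, 4.44], [0, 2.69], [-3.02, 3.02]. Speed limits (rad/s): [2.22, 2.22, 2.79, 3.14, 3.14, 3.14].

INTERFACE

Orientations are given as [roll, pitch, yaw] about the fixed x, y, z axes, in that order (R = Rz(yaw) Ry(pitch) Rx(roll)).
In Python, from rig import r, optics gives the robot as it stands.
- The arm moves only by the shell command python3 -m creep 'ROWS' [FORCE]. ROWS is JSON, a list of rows, each an object with "dp": the shift along the tool's x, y, z in mm, a list of three; "angular": the turn, a rotation vector about the tool's x, y, z in rad, a list of three; "fingers": the finger opening in mm, from 0 to 85.4. In form: [{"dp": [dx, dy, dz], "angular": [wx, wy, wz], "fingers": fingers}, ...]. A call has 1 to 5 rows; each row is the pose to reach, as a shift and turn from the pose commanded when the call began, along the tool's axes at that moment; what a row does not reach only later rows make up. A row lasts 1/12 s, in which the tool goes at most 41.7 mm and 7.16 degrees, less where a joint would pass 70% of its speed; a pose out of reach is approached as far as the arm can. A call with a gripper value outside its range is refused whole. The fingers move at their own pace and stop on an object; FORCE is the grip in N (left out, the last holds). Time passes only in rows, so rows that repeat a pose let the fingers close. It gives the time, the measured TCP pose, the force and the opening at its end, in the units of the state.
- r.sense(): the state, without advancing time (a new reading comes with each control period).
- optics.grab_frame(name): name is "scene" or "top" or "wrist"; returns the picture (400x640x3 uint8, blue, green, red); there is no depth.
- optics.camera_params(name): a dict with "fx", "fy", "cx", "cy" (pixels), "distortion" ([k1, k2, p1, p2, k3] as OpenCV has them; the pictures are not rectified), "eye" and "rotation" of the camera in the world; the wrist camera has in their place "T_tool_cam" (4x4, takes a point from camera to tool coordinates, whose origin is the TCP and whose axes are the flange's). Camera axes: x right, y up, looking along -z (the intrinsics and any distortion apply to the point x, -y, -z); pixel columns grow to the right and rows downward; lengths in mm; the calibration is good to about 2 mm. A picture is of the moment at which its call begins: read the wrist's pose just before it. camera_params takes no time and is no camera call.
- r.sign_off(): hands the job in, once; it reports no verdict.
The state is a dict: "clock": time; "qpos": joint angles; "qvel": joint speeds; "joint_efforts": joint torques, N m; "eef_pos": TCP position; "tcp_rot": TCP orientation; "contact_force": force on the tool from outside, world axes, zero at the start; "wrist_torque": the same for the moment, N m; "opening": opening from 0.0 (shut) to 1.0 (fully open).
Only numpy, scipy, OpenCV 4.12 (cv2) and the standard library are available. Lean on these libraries where they do the work, as an engineer would, in place of code of your own. Each camera call takes 0.05 s, during which the arm holds its last target.

TASK

Fit the blue filter cartridge to the desktop water station: pull back the coupler's brass sleeve until it stays back by itself and let go of it, then take the blue cartridge from the rack and press its metal plug fully home in the coupler so that the sleeve springs forward and locks it, and let go. Leave the orange cartridge standing in its cup, and do not push the thermos, mug or tissue box about.

Things in the scene. Friction and masses are not known exactly. Their poses are not given: they have to be found in the camera images.
- station: Fixed white wedge-shaped water station, 180 (x) x 160 (y) mm, origin at the centre of its underside; its top slopes from 35 mm high at its front (-x) to 139 mm. The steel coupler stands square on the middle of the slope (foot flange 60 mm across, 8 mm thick). Clear tank with blue lid, 127 mm high, at its +y side from y = 92 to 147 mm.
- coupler_mouth (a point): Centre of the coupler's open mouth, 78 mm from the sloping face. Its z axis is the coupler's axis, pointing out of the mouth, tilted 30 degrees from vertical towards the station's front; the station's heading varies. Bore 23 mm wide, tube 34 mm outside, round.
- coupler_seat (a point): Point on the coupler's axis 38 mm below the mouth, where the end of the plug lies when fully home (the cartridge's white flange then sits on the mouth). Axes as coupler_mouth.
- sleeve_middle (a point): Middle (on the axis, half-way along) of the ridged brass sleeve round the coupler: 48 mm outside diameter, 36 mm long. At rest its upper end is 2 mm below the mouth and its lower end 40 mm from the sloping face. Moves with the sleeve. Axes as coupler_mouth.
- sleeve (a joint): Sleeve pull-back in m: 0 = forward, 0.016 = end of travel. Pull it down its axis, away from the mouth, against 6 to 8 N. Past 0.012 two orange tabs pop out above its rim and hold it at about 0.012. Pressing the plug in (about 5 to 12 N) to within 3 mm of home drops the tabs; the sleeve springs forward and pins lock the plug. While it is forward the pins stop the plug after 13 mm.
- blue_center (a point): Centre (half-way up, 78 mm above the plug's end) of the loose blue-banded filter cartridge, 156 mm long, 0.26 to 0.5 kg, standing plug down in one of the rack's two cups. Its z axis points from plug to knob. Round, so its yaw does not matter.
- blue_tip (a point): Middle of the end of the blue cartridge's plug (16 mm above the table at the start); axes as blue_center. Up from here: steel plug 20 mm wide with chamfered nose, 0 to 38 mm (locking groove 17 to 27); white flange 46 mm wide to 44; body 54 mm wide to 112, tapering to 120; blue grip knob 36 mm wide, 120 to 156.
- orange_center (a point): Centre of the orange filter cartridge, same shape and size, in the other cup: leave it there.
- rack: Fixed grey parking rack, base 90 x 240 x 12 mm, origin at the centre of its underside; two cups (40 mm outside, 26 mm bore, rims 54 mm above the table) at y = -68 and +68 mm in its frame. The cartridges' flanges rest on the rims; lift straight up by 50 mm to clear.
- thermos: Loose pale yellow flask, 64 mm diameter, 200 mm high; origin at the centre of its underside. Not to be disturbed.
- mug: Loose white mug, 80 mm diameter, 95 mm high; origin at the centre of its underside. Not to be disturbed.
- tissue_box: Loose blue tissue box 110 x 220 x 60 mm; origin at the centre of its underside. Not to be disturbed.
Not all that is in view belongs to the job. Leave any red look-alike of the part that bears blue_center alone.

How it is judged (in metres and radians):
On the way, in this order (a step that is already met when the one before it is completed fails the run):
1. the sleeve is pulled back and stays back by itself, untouched by the robot (value of joint sleeve above 0.009 m and contact force between sleeve and the fingers below 0.2 N), for 0.2 s.
2. the blue cartridge's plug is home in the coupler and the sleeve has sprung forward (distance between blue_tip and coupler_seat below 0.006 m and value of joint sleeve below 0.003 m), for 0.2 s.
At the end, for the whole second after the job is handed in: The end of the blue cartridge's plug is within 6 mm of the coupler's seat point, the cartridge is in line with the coupler within 0.12 rad, the sleeve is forward (under 3 mm from its rest), and the orange cartridge's centre is within 15 mm of where it started (all of step 2 and angle between the z axis of blue_tip and the z axis of coupler_seat, either way round below 0.12 rad and distance of orange_center from where it was at the start of the episode below 0.015 m); the robot touches nothing.
It fails at once if the orange cartridge is lifted or knocked over (centre moved over 40 mm) (distance of orange_center from where it was at the start of the episode above 0.04 m).
It fails at once if the thermos, mug or tissue box is pushed more than 40 mm (distance of any of thermos, mug, tissue_box from where it was at the start of the episode above 0.04 m).
It also fails if it takes over 56 s, if anything falls off the work surface, if the arm or the gripper's body presses on something with over 40 N, if the wrist force passes 120 N, or if a joint passes its speed limit or range.

## Working session

There is one attempt and no reset: what is moved stays moved. The work goes in short steps, Python scripts to look and compute and a shell command to move; the robot and the scene stay as the last step left them, time stands still between calls to the robot, and variables do not carry over. Pictures are saved under pics/ and viewed, and the job is handed in when it is done.

```bash
ls; mkdir -p pics; python3 - <<'E'
from rig import r, optics
import cv2
print(r.sense())
for n in("scene","top","wrist"):
    p=optics.camera_params(n); print(n,p)
    cv2.imwrite(f"pics/{n}0.png",optics.grab_frame(n))
E
```

```text
pics
{'clock': 0.0, 'qpos': array([-1.30039800e+00,  3.53684416e-01,  1.63415879e+00,  1.40640691e-05,
        1.15520525e+00, -2.41927436e-03]), 'qvel': array([ 3.67522118e-04, -7.45472469e-05, -8.70888858e-05,  9.82057703e-04,
        1.82380265e-03, -2.12110611e-03]), 'joint_efforts': array([-1.91179097e-03, -6.05264497e+01, -3.42070842e+01, -5.97716394e-05,
        9.57599783e-03, -7.33553122e-06]), 'eef_pos': array([ 168.2518417 , -601.36391842,  197.92852484]), 'tcp_rot': array([-3.14013689e+00, -1.63805681e-05,  2.72811902e-01]), 'contact_force': array([-0.84553843, -0.6270314 , -0.66768375]), 'wrist_torque': array([0.0136565 , 0.00473033, 0.03313953]), 'opening': 0.9988947361578251}
scene {'fx': 473.3923752957191, 'fy': 473.3923752957191, 'cx': 315.26810060813455, 'cy': 197.5536632271293, 'distortion': array([-0.05671471,  0.        ,  0.        ,  0.        ,  0.        ]), 'eye': array([1191.16942798,  613.7475135 , 1286.39157137]), 'rotation': array([ 0.62694167, -0.01326688,  2.25873371])}
top {'fx': 371.05925295925033, 'fy': 371.05925295925033, 'cx': 322.4860577950165, 'cy': 198.41332781032833, 'distortion': array([0.02357078, 0.        , 0.        , 0.        , 0.        ]), 'eye': array([ 413.49179032,  113.72943416, 1164.63897338]), 'rotation': array([ 0.08880498, -0.01202942, -1.57602379])}
wrist {'fx': 312.5946064334574, 'fy': 312.5946064334574, 'cx': 321.4207343469846, 'cy': 204.7905986374453, 'distortion': array([-0.05169884,  0.        ,  0.        ,  0.        ,  0.        ]), 'T_tool_cam': array([[ 7.56570900e-05,  9.54014081e-01,  2.99761785e-01,
         7.67763415e+01],
       [ 9.99999953e-01,  1.67272440e-05, -3.05626392e-04,
        -6.41888087e-01],
       [-2.96586070e-04,  2.99761794e-01, -9.54014035e-01,
        -1.74219563e+02],
       [ 0.00000000e+00,  0.00000000e+00,  0.00000000e+00,
         1.00000000e+00]])}
```

View pics/scene0.png

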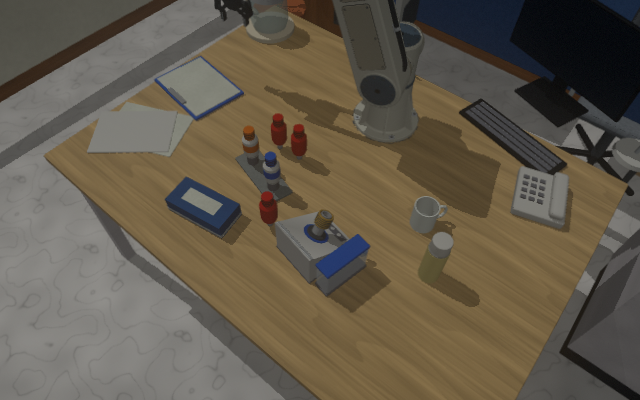

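View pics/top0.png

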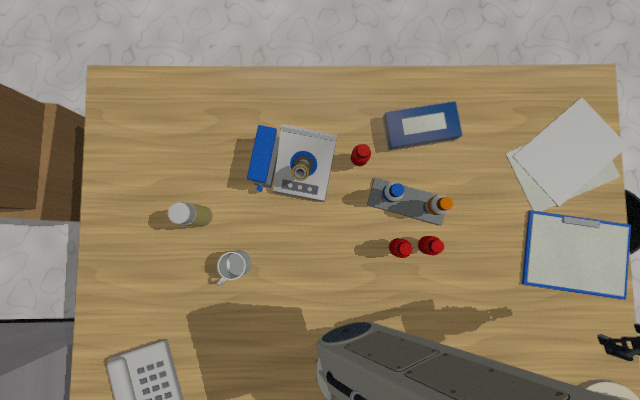

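The top view shows the station near (303,165), the rack near (408,200) with the blue knob at (396,192) and orange at (444,204), and red look-alikes at (361,155), (400,247) and (431,245). I'll write helpers and take enlarged crops.

```bash
cat > h.py <<'E'
from rig import r, optics
import cv2, numpy as np
from scipy.spatial.transform import Rotation as R
from scipy.optimize import least_squares
def rot(e): return R.from_euler('xyz',e).as_matrix()
def campose(n,st=None):
    p=optics.camera_params(n)
    if n=='wrist':
        st=st or r.sense(); T=np.array(p['T_tool_cam']); Rt=rot(st['tcp_rot'])
        return p,Rt@T[:3,3]+st['eef_pos'],Rt@T[:3,:3]
    return p,np.array(p['eye']),rot(p['rotation'])
def K(p): return np.array([[p['fx'],0,p['cx']],[0,p['fy'],p['cy']],[0,0,1.]])
F=np.diag([1,-1,-1.])
def proj(pc,X):
    p,e,Rc=pc; X=np.atleast_2d(np.asarray(X,float))
    c=(X-e)@Rc@F
    return cv2.projectPoints(c,np.zeros(3),np.zeros(3),K(p),np.array(p['distortion']))[0].reshape(-1,2)
def ray(pc,uv):
    p,e,Rc=pc
    u=cv2.undistortPoints(np.array([[uv]],float),K(p),np.array(p['distortion']))[0,0]
    d=Rc@F@np.array([u[0],u[1],1]); return e,d/np.linalg.norm(d)
def atz(pc,uv,z):
    e,d=ray(pc,uv); return e+d*(z-e[2])/d[2]
def tri(obs):
    A=0;b=0
    for pc,uv in obs:
        e,d=ray(pc,uv);P=np.eye(3)-np.outer(d,d);A=A+P;b=b+P@e
    return np.linalg.solve(A,b)
def crop(src,dst,x0,y0,x1,y1,s):
    im=cv2.imread(src)[y0:y1,x0:x1]
    cv2.imwrite(dst,cv2.resize(np.clip(im.astype(float)*1.5,0,255).astype('uint8'),None,fx=s,fy=s,interpolation=cv2.INTER_CUBIC))
E
python3 -c "
from h import *
crop('pics/top0.png','pics/t0c.png',240,110,340,210,6)
crop('pics/scene0.png','pics/s0c.png',260,190,380,300,5)
crop('pics/top0.png','pics/t0d.png',340,130,470,230,6)
crop('pics/scene0.png','pics/s0d.png',225,110,325,230,5)
"
```

```text
(no output)
```

View pics/t0c.png

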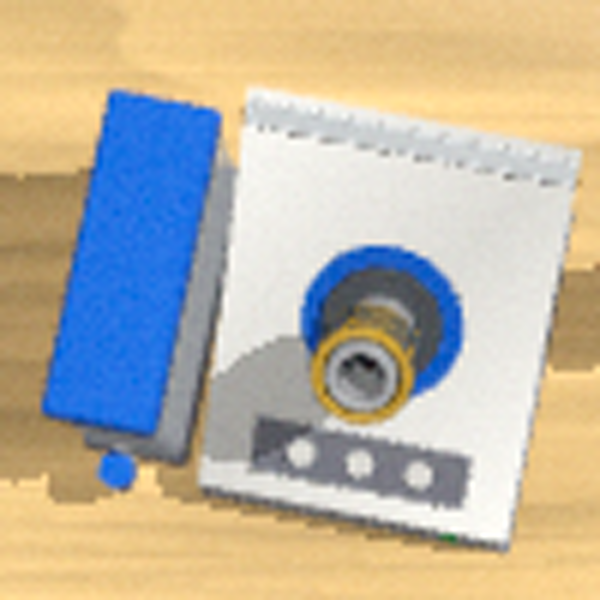

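View pics/s0c.png

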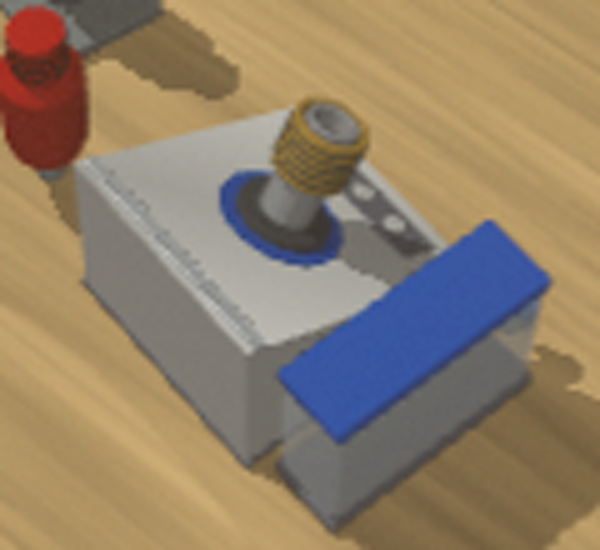

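View pics/t0d.png

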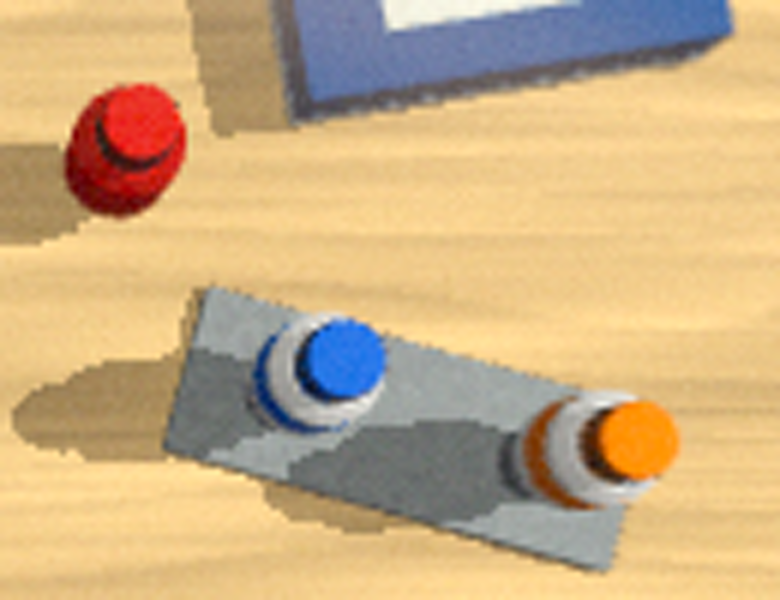

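View pics/s0d.png

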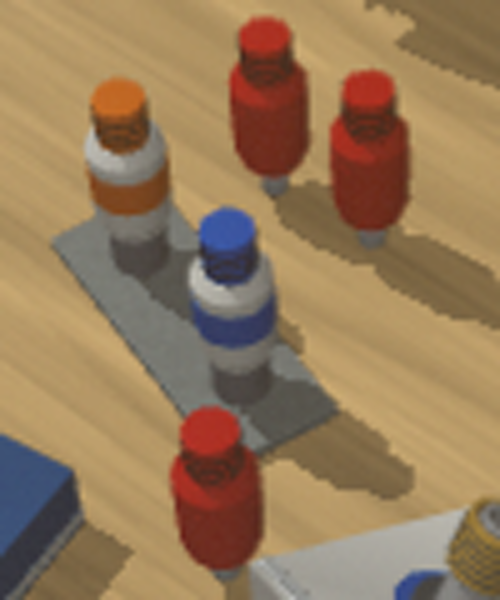

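```bash
cat > fit.py <<'E'
from h import *
T=campose('top');S=campose('scene')
def px(c,s,o): return (np.array(c,float)+.5)/s-.5+np.array(o)
t=lambda *c: px(c,6,(240,110)); s=lambda *c: px(c,5,(260,190))
a=np.pi/6
ax=np.array([-np.sin(a),0,np.cos(a)])
face=np.array([0,0,87.]); mouth=face+78*ax
L=[(T,t(250,88),(90,80,139)),(T,t(581,150),(90,-80,139)),(T,t(202,487),(-90,80,35)),(T,t(505,550),(-90,-80,35)),(T,t(362,371),mouth),
(S,s(78,163),(90,-80,139)),(S,s(252,350),(90,80,139)),(S,s(85,283),(90,-80,0)),(S,s(250,465),(90,80,0)),(S,s(334,121),mouth)]
def W(q,X): return R.from_euler('z',q[2]).apply(X)+[q[0],q[1],0]
def f(q): return np.concatenate([proj(pc,W(q,X))[0]-uv for pc,uv,X in L])
o=least_squares(f,[600,150,-.2],x_scale=[100,100,1],loss='soft_l1');q=o.x
print('station',q,np.degrees(q[2]));print(f(q).reshape(-1,2).round(1))
print('mouth',W(q,mouth),'tri',tri([(T,t(362,371)),(S,s(334,121))]))
t2=lambda *c: px(c,6,(340,130)); s2=lambda *c: px(c,5,(225,110))
for n,a_,b in (('blue',t2(345,358),s2(229,229)),('or',t2(638,440),s2(119,98)),('red',t2(143,122),s2(210,430)),('r2',(402,241),s2(266,35)),('r3',(433,240),s2(369,88))):
    print(n,tri([(T,a_),(S,b)]),atz(T,a_,172),atz(S,b,172))
for n,c in(('rackc',(207,287)),('rackc',(165,450)),('rackc',(608,570))): print(n,atz(T,t2(*c),12))
E
python3 fit.py
```

```text
station [ 6.10179448e+02  1.56981605e+02 -1.87786336e-01] -10.759364498754218
[[-1.   0.5]
 [-0.3  0.5]
 [-0.8  0.5]
 [ 0.2 -0.5]
 [-0.6  2.3]
 [-1.4 -0.1]
 [-1.   0.6]
 [-0.2  0.2]
 [-0.7 -0.1]
 [-0.4 -0.4]]
mouth [571.86507191 164.26230509 154.5499815 ] tri [575.87680128 165.04203416 158.59302948]
blue [524.5122959  -97.71485834 173.8916784 ] [525.78226507 -99.91569813 172.        ] [522.66184307 -96.92587716 172.        ]
or [ 487.37465465 -228.17555517  173.83091478] [ 488.2923412  -230.26971671  172.        ] [ 485.79126115 -227.89372047  172.        ]
red [636.394171   -11.19936263 155.788472  ] [633.75365898 -10.67672739 172.        ] [ 6.43670957e+02 -5.92597408e-01  1.72000000e+02]
r2 [ 406.80656531 -124.35017824  226.79836885] [ 387.12939568 -109.7520746   172.        ] [ 381.49895008 -193.63775368  172.        ]
r3 [ 372.91786332 -159.57440328  157.54060945] [ 389.42957808 -192.36713113  172.        ] [ 374.52804626 -109.48939086  172.        ]
rackc [581.53542709 -62.95604439  12.        ]
rackc [496.16538322 -39.62166806  12.        ]
rackc [ 432.98714738 -267.82697775   12.        ]
```

```bash
cat > plan.py <<'E'
from h import *
import sys
YAW=-0.188; MOUTH=np.array([574,164.6,156.5])
def axw(): return R.from_euler('z',YAW).apply([-.5,0,np.sqrt(.75)])
def Rins(): 
    z=-axw(); x=R.from_euler('z',YAW).apply([np.sqrt(.75),0,.5]); return np.column_stack([x,np.cross(z,x),z])
def Rdown(y=YAW): return np.column_stack([[np.cos(y),np.sin(y),0],[np.sin(y),-np.cos(y),0],[0,0,-1]])
def rows(P,Rt,st=None):
    st=st or r.sense(); R0=rot(st['tcp_rot'])
    dp=R0.T@(np.array(P)-st['eef_pos']); w=R.from_matrix(R0.T@Rt).as_rotvec()
    print('t',round(st['clock'],2),'at',st['eef_pos'].round(1),'dist %.0f rot %.1fdeg'%(np.linalg.norm(dp),np.degrees(np.linalg.norm(w))),'F',st['contact_force'].round(1),'op',round(st['opening'],3),'q',st['qpos'].round(2))
    print('dp',dp.round(1).tolist(),'ang',w.round(3).tolist()); return dp,w
E
python3 - <<'E'
from plan import *
rows([330,-300,300],Rdown())
rows([520,140,300],Rins())
rows(MOUTH+100*axw(),Rins())
E
```

```text
t 0.15 at [ 168.3 -601.5  198.1] dist 357 rot 26.4deg F [-0.4 -0.6 -0.4] op 0.998 q [-1.3   0.35  1.63 -0.    1.16 -0.  ]
dp [237.0, -246.9, -101.6] ang [-0.001, 0.0, 0.461]
t 0.15 at [ 168.3 -601.5  198.1] dist 827 rot 39.8deg F [-0.4 -0.6 -0.4] op 0.998 q [-1.3   0.35  1.63 -0.    1.16 -0.  ]
dp [538.5, -619.4, -101.2] ang [-0.122, 0.514, 0.45]
t 0.15 at [ 168.3 -601.5  198.1] dist 855 rot 39.8deg F [-0.4 -0.6 -0.4] op 0.998 q [-1.3   0.35  1.63 -0.    1.16 -0.  ]
dp [552.3, -650.7, -44.3] ang [-0.122, 0.514, 0.45]
```

```bash
python3 -m creep '[{"dp":[24,-25,-40],"angular":[0,0,0.1],"fingers":85},{"dp":[48,-50,-80],"angular":[0,0,0.2],"fingers":85},{"dp":[237,-247,-102],"angular":[0,0,0.46],"fingers":85},{"dp":[237,-247,-102],"angular":[0,0,0.46],"fingers":85},{"dp":[237,-247,-102],"angular":[0,0,0.46],"fingers":85}]'
python3 - <<'E'
from plan import *
rows([520,140,300],Rins())
E
```

```text
clock: 0.57
eef_pos: [252.9, -443.4, 278.8]
tcp_rot: [3.141, -0.0, -0.196]
contact_force: [1.7, 0.8, -0.3]
opening: 0.994
t 0.57 at [ 252.9 -443.4  278.8] dist 642 rot 30.0deg F [ 1.7  0.8 -0.3] op 0.994 q [-1.06  0.1   1.78  0.    1.26  0.71]
dp [148.5, -624.2, -21.3] ang [0.002, 0.523, -0.008]
```

```bash
python3 -m creep '[{"dp":[148,-624,-21],"angular":[0,0.1,0],"fingers":85},{"dp":[148,-624,-21],"angular":[0,0.1,0],"fingers":85},{"dp":[148,-624,-21],"angular":[0,0.2,0],"fingers":85},{"dp":[148,-624,-21],"angular":[0,0.3,0],"fingers":85},{"dp":[148,-624,-21],"angular":[0,0.4,0],"fingers":85}]'
python3 - <<'E'
from plan import *
rows([520,140,300],Rins())
E
```

```text
clock: 0.98
eef_pos: [338.2, -253.2, 285.6]
tcp_rot: [-3.141, -0.405, -0.187]
contact_force: [0.9, 0.1, 0.3]
opening: 0.993
t 0.98 at [ 338.2 -253.2  285.6] dist 433 rot 6.8deg F [0.9 0.1 0.3] op 0.993 q [-0.87 -0.27  2.16  0.31  0.95  0.75]
dp [102.5, -420.2, 28.3] ang [-0.0, 0.119, 0.001]
```

```bash
python3 -m creep '[{"dp":[102,-420,28],"angular":[0,0.119,0],"fingers":85},{"dp":[102,-420,28],"angular":[0,0.119,0],"fingers":85},{"dp":[102,-420,28],"angular":[0,0.119,0],"fingers":85},{"dp":[102,-420,28],"angular":[0,0.119,0],"fingers":85},{"dp":[102,-420,28],"angular":[0,0.119,0],"fingers":85}]'
python3 - <<'E'
from plan import *
rows(MOUTH+100*axw(),Rins())
E
```

```text
clock: 1.4
eef_pos: [407.6, -102.2, 290.1]
tcp_rot: [3.141, -0.519, -0.188]
contact_force: [-0.1, -0.5, -0.8]
opening: 0.992
t 1.4 at [ 407.6 -102.2  290.1] dist 304 rot 0.3deg F [-0.1 -0.5 -0.8] op 0.992 q [-0.3  -0.4   2.27  0.08  0.76  1.42]
dp [31.8, -293.3, 72.2] ang [0.0, 0.005, -0.0]
```

```bash
python3 -m creep '[{"dp":[32,-293,40],"angular":[0,0.005,0],"fingers":85},{"dp":[32,-293,40],"angular":[0,0.005,0],"fingers":85},{"dp":[32,-293,72],"angular":[0,0.005,0],"fingers":85},{"dp":[32,-293,72],"angular":[0,0.005,0],"fingers":85},{"dp":[32,-293,72],"angular":[0,0.005,0],"fingers":85}]'
python3 - <<'E'
from plan import *
rows(MOUTH+100*axw(),Rins())
E
```

```text
clock: 1.82
eef_pos: [476.0, 63.3, 264.5]
tcp_rot: [-3.141, -0.523, -0.187]
contact_force: [1.4, -1.1, 0.7]
opening: 0.996
t 1.82 at [476.   63.3 264.5] dist 123 rot 0.1deg F [ 1.4 -1.1  0.7] op 0.996 q [ 0.32 -0.21  2.21 -0.38  0.71  2.32]
dp [13.1, -117.7, 32.3] ang [-0.001, 0.0, 0.001]
```

```bash
python3 -m creep '[{"dp":[13,-118,32],"angular":[0,0,0],"fingers":85},{"dp":[13,-118,32],"angular":[0,0,0],"fingers":85},{"dp":[13,-118,32],"angular":[0,0,0],"fingers":85},{"dp":[13,-118,32],"angular":[0,0,0],"fingers":85},{"dp":[13,-118,32],"angular":[0,0,0],"fingers":85}]'
python3 - <<'E'
from plan import *
rows(MOUTH+100*axw(),Rins())
cv2.imwrite('pics/w1.png',optics.grab_frame('wrist'))
E
```

```text
clock: 2.23
eef_pos: [524.4, 173.8, 241.5]
tcp_rot: [3.139, -0.519, -0.183]
contact_force: [0.2, -0.6, -0.1]
opening: 0.994
t 2.23 at [524.4 173.8 241.5] dist 2 rot 0.3deg F [ 0.2 -0.6 -0.1] op 0.994 q [ 0.54 -0.    2.09 -0.53  0.72  2.64]
dp [1.2, -0.2, -1.2] ang [0.0, 0.004, 0.004]
```

View pics/w1.png

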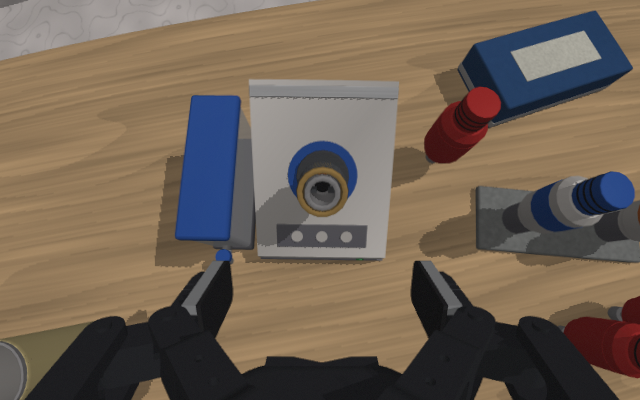

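```bash
python3 - <<'E'
from plan import *
crop('pics/w1.png','pics/w1c.png',240,70,410,270,4)
T=campose('top')
print(atz(T,(181,213),200),atz(T,(232,264),95))
E
```

```text
[463.05692728 466.98372486 200.        ] [323.04733505 357.90863413  95.        ]
```

View pics/w1c.png

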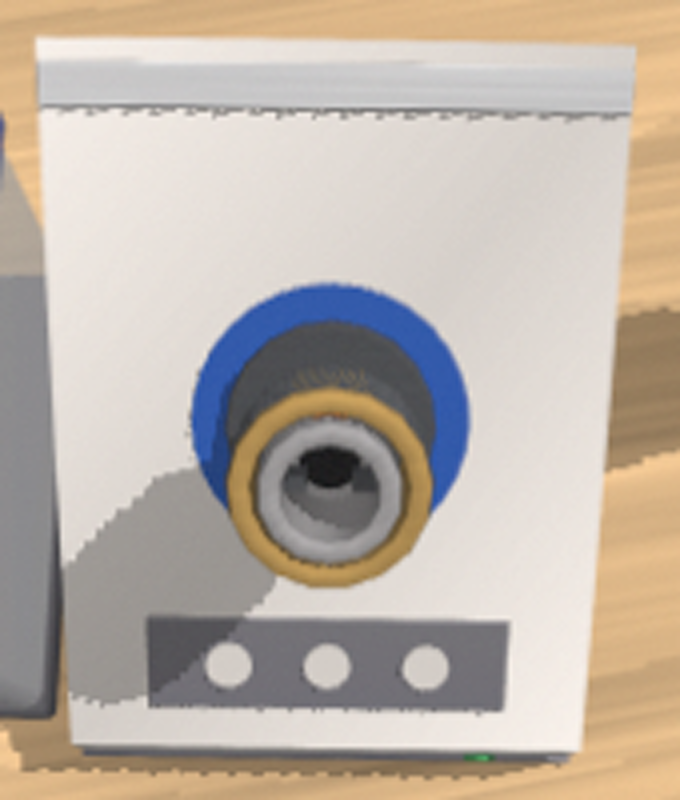

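```bash
cat >> fit.py <<'E'
print('--- wrist')
st=r.sense(); Wc=campose('wrist',st)
w=lambda *c: px(c,4,(240,70))
face=np.array([0,0,87.])
LW=[(Wc,w(38,38),(90,80,139)),(Wc,w(635,45),(90,-80,139)),(Wc,w(72,745),(-90,80,35)),(Wc,w(583,750),(-90,-80,35)),(Wc,w(330,489),mouth)]
for pc,uv,X in LW: print(X,uv.round(1),proj(pc,W(q,X))[0].round(1))
L=L+LW
o=least_squares(f,q,x_scale=[100,100,1],loss='soft_l1');q2=o.x;print(q2,W(q2,mouth));print(f(q2).reshape(-1,2).round(1))
L=LW
o=least_squares(f,q,x_scale=[100,100,1],loss='soft_l1');q3=o.x;print('wrist only',q3,W(q3,mouth));print(f(q3).reshape(-1,2).round(1))
# mouth ray, at tube depth 295
e,d=ray(Wc,w(330,489)); print(e+d*295/abs((Wc[2].T@d)[2]))
E
python3 fit.py | sed -n '/wrist/,$p'
```

```text
--- wrist
(90, 80, 139) [249.1  79.1] [245.5  80.7]
(90, -80, 139) [398.4  80.9] [396.5  81.1]
(-90, 80, 35) [257.6 255.9] [256.9 257.9]
(-90, -80, 35) [385.4 257.1] [384.4 258.1]
[-39.          0.        154.5499815] [322.1 191.9] [320.8 195.4]
[ 6.11441373e+02  1.55287201e+02 -1.94844150e-01] [573.17933708 162.83813241 154.5499815 ]
[[-0.1 -0.1]
 [ 0.5  0.3]
 [-0.4 -0.2]
 [ 0.5 -0.8]
 [-0.   1.8]
 [-2.1 -0.4]
 [-2.1  0.5]
 [-0.9 -0.1]
 [-1.7 -0.2]
 [-1.1 -0.4]
 [-1.5 -0.2]
 [ 0.  -0.5]
 [-0.   0.3]
 [-0.3  0.2]
 [-0.1  1.8]]
wrist only [ 6.11734756e+02  1.54840114e+02 -1.97608463e-01] [573.49373897 162.49678527 154.5499815 ]
[[-0.9 -0.7]
 [ 0.6 -0.6]
 [ 0.1 -0.1]
 [-0.2  0.1]
 [ 0.3  1.5]]
[577.24823795 161.97846132 145.34772629]
```

```bash
cat >> fit.py <<'E'
print('=== foot')
print(proj(Wc,W(q2,face)),w(330.5,416), 'tri3 mouth',tri([(T,t(363,372)),(S,s(334,121)),(Wc,w(330,489))]),'tri TW',tri([(T,t(363,372)),(Wc,w(330,489))]))
print('tri foot',tri([(T,t(382,333)),(Wc,w(330.5,416)),(S,s(281,218))]))
E
python3 fit.py | sed -n '/===/,$p'; python3 -c "
from h import *
crop('pics/top0.png','pics/t0e.png',270,140,330,190,12)"
```

```text
=== foot
[[322.09375812 175.44323007]] [322.25  173.625] tri3 mouth [574.94822141 163.83353568 156.67818629] tri TW [579.26820549 162.33715441 140.28013322]
tri foot [610.19273382 156.5349876   87.80878261]
```

View pics/t0e.png

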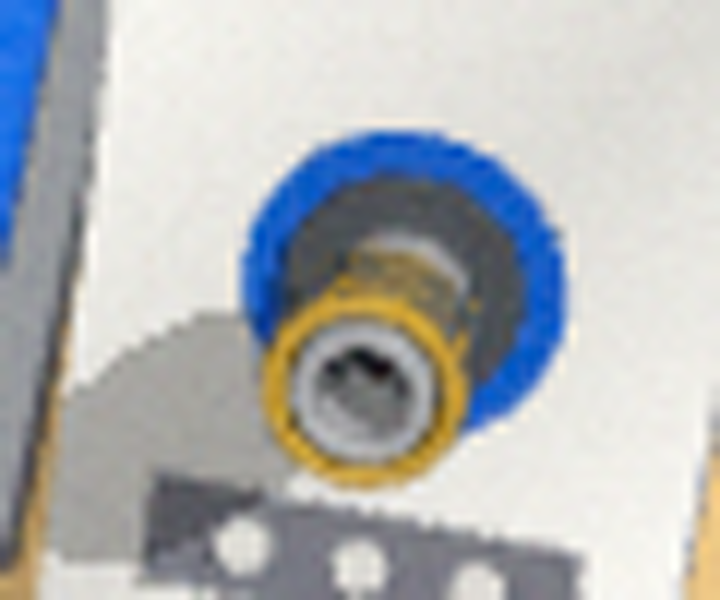

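```bash
sed -i 's/^YAW=.*/YAW=-0.195; MOUTH=np.array([574.5,163,155.5])/' plan.py; python3 - <<'E'
from plan import *
rows(MOUTH-41*axw(),Rins())
E
```

```text
t 2.28 at [523.9 172.3 241.8] dist 141 rot 0.6deg F [-1.2  0.1  0.5] op 0.998 q [ 0.54 -0.    2.09 -0.52  0.72  2.64]
dp [1.9, -0.3, 141.5] ang [-0.003, 0.004, 0.009]
```

```bash
python3 -m creep '[{"dp":[2,0,30],"angular":[0,0.004,0.008],"fingers":85},{"dp":[2,0,60],"angular":[0,0.004,0.008],"fingers":85},{"dp":[2,0,80],"angular":[0,0.004,0.008],"fingers":85},{"dp":[2,0,90],"angular":[0,0.004,0.008],"fingers":85},{"dp":[2,0,90],"angular":[0,0.004,0.008],"fingers":85}]'
python3 - <<'E'
from plan import *
rows(MOUTH-41*axw(),Rins())
cv2.imwrite('pics/w2.png',optics.grab_frame('wrist'))
rows(MOUTH-41*axw(),Rins())
crop('pics/w2.png','pics/w2c.png',220,130,420,330,4)
E
```

```text
clock: 2.7
eef_pos: [569.6, 161.1, 164.2]
tcp_rot: [-3.14, -0.523, -0.198]
contact_force: [0.2, -0.5, 1.1]
opening: 0.994
t 2.7 at [569.6 161.1 164.2] dist 51 rot 0.1deg F [ 0.2 -0.5  1.1] op 0.994 q [ 0.47  0.17  2.11 -0.65  0.53  2.75]
dp [-0.5, -2.8, 50.8] ang [-0.001, 0.0, -0.003]
t 2.75 at [569.8 161.7 165.6] dist 52 rot 0.2deg F [0.3 0.5 0.2] op 0.994 q [ 0.47  0.17  2.11 -0.65  0.53  2.75]
dp [-1.3, -2.1, 51.9] ang [-0.002, -0.001, -0.003]
```

View pics/w2c.png

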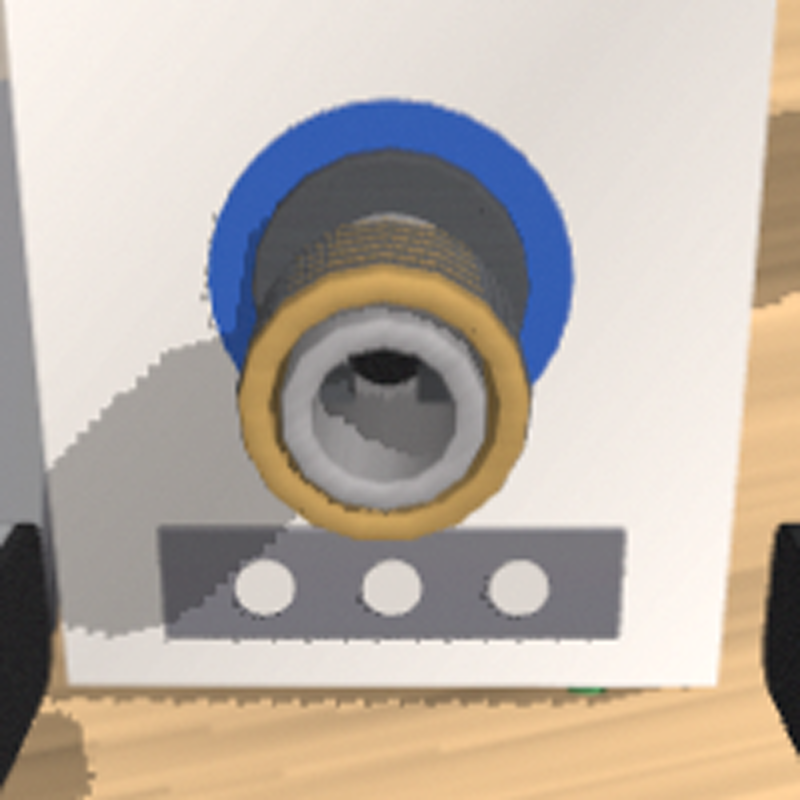

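```bash
python3 - <<'E'
from plan import *
st=r.sense(); print(st['eef_pos'],st['tcp_rot'],np.abs(st['qvel']).max())
pc=campose('wrist',st)
uv=((385+.5)/4-.5+220,(406.5+.5)/4-.5+130)
e,d=ray(pc,uv); P=e+d*206/abs((pc[2].T@d)[2]); print(P); print('tool',rot(st['tcp_rot']).T@(P-st['eef_pos']))
print('proj MOUTH',proj(pc,MOUTH),uv)
E
```

```text
[569.83925182 161.70889872 165.55907724] [-3.13852596 -0.52435139 -0.19807044] 0.030509941934110902
[576.96284137 164.66374729 149.7375464 ]
tool [-2.37844611 -4.24698849 16.91459663]
proj MOUTH [[318.98788408 233.27514613]] (315.875, 231.25)
```

```bash
python3 -m creep '[{"dp":[-1,-4,15],"angular":[0,0,0],"fingers":85},{"dp":[-1,-4,30],"angular":[0,0,0],"fingers":85},{"dp":[-1,-4,45],"angular":[0,0,0],"fingers":85},{"dp":[-1,-4,53],"angular":[0,0,0],"fingers":85},{"dp":[-1,-4,53],"angular":[0,0,0],"fingers":85}]'
python3 - <<'E'
from plan import *
rows(MOUTH-41*axw(),Rins())
cv2.imwrite('pics/w3.png',optics.grab_frame('wrist'))
rows(MOUTH-41*axw(),Rins())
E
```

```text
clock: 3.17
eef_pos: [596.4, 161.9, 119.5]
tcp_rot: [-3.138, -0.525, -0.197]
contact_force: [-1.4, -0.4, -0.6]
opening: 0.995
t 3.17 at [596.4 161.9 119.5] dist 3 rot 0.2deg F [-1.4 -0.4 -0.6] op 0.995 q [ 0.44  0.28  2.1  -0.76  0.44  2.86]
dp [-0.8, 3.2, -1.0] ang [-0.003, -0.002, -0.002]
t 3.22 at [596.3 162.1 120. ] dist 4 rot 0.2deg F [-0.3  0.9 -0.6] op 0.995 q [ 0.44  0.28  2.1  -0.76  0.44  2.86]
dp [-0.9, 3.3, -0.5] ang [-0.003, -0.002, -0.002]
```

View pics/w3.png

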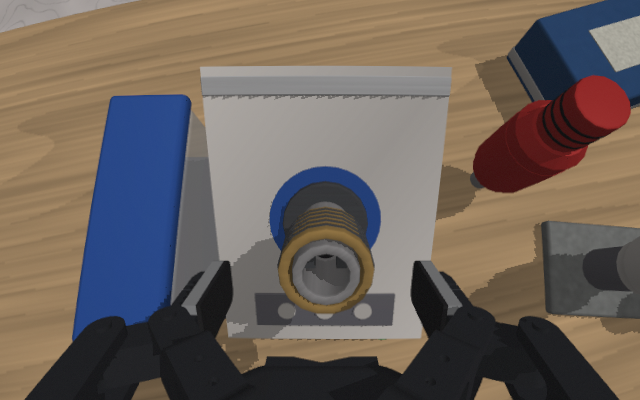

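```bash
python3 -m creep '[{"dp":[0,1.7,0],"angular":[0,0,0],"fingers":70},{"dp":[0,1.7,0],"angular":[0,0,0],"fingers":55},{"dp":[0,1.7,0],"angular":[0,0,0],"fingers":40},{"dp":[0,1.7,0],"angular":[0,0,0],"fingers":40},{"dp":[0,1.7,0],"angular":[0,0,0],"fingers":40}]' 50
python3 - <<'E'
from plan import *
cv2.imwrite('pics/w4.png',optics.grab_frame('wrist'))
rows(MOUTH-41*axw(),Rins())
E
```

```text
clock: 3.63
eef_pos: [595.9, 160.0, 120.4]
tcp_rot: [-3.139, -0.526, -0.197]
contact_force: [-4.0, -3.3, 8.1]
opening: 0.517
t 3.68 at [595.9 160.  120.4] dist 2 rot 0.2deg F [-2.9 -2.9  7.6] op 0.517 q [ 0.44  0.27  2.1  -0.76  0.44  2.85]
dp [-1.1, 1.2, -0.2] ang [-0.002, -0.002, -0.002]
```

View pics/w4.png

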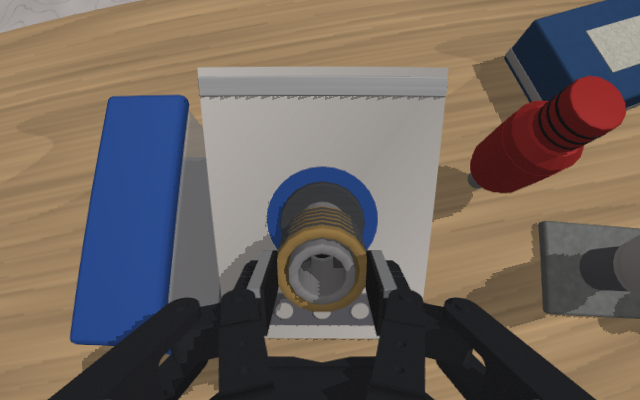

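```bash
python3 -m creep '[{"dp":[0,0,4],"angular":[0,0,0],"fingers":40},{"dp":[0,0,8],"angular":[0,0,0],"fingers":40},{"dp":[0,0,11],"angular":[0,0,0],"fingers":40},{"dp":[0,0,14],"angular":[0,0,0],"fingers":40},{"dp":[0,0,14],"angular":[0,0,0],"fingers":40}]'
python3 - <<'E'
from plan import *
cv2.imwrite('pics/w5.png',optics.grab_frame('wrist'))
rows(MOUTH-41*axw(),Rins())
print(rot(r.sense()['tcp_rot']).T@r.sense()['contact_force'])
crop('pics/w5.png','pics/w5c.png',220,150,420,350,4)
E
```

```text
clock: 4.1
eef_pos: [602.9, 158.5, 107.8]
tcp_rot: [-3.139, -0.526, -0.197]
contact_force: [-3.4, -3.9, 6.1]
opening: 0.515
t 4.15 at [602.9 158.5 107.9] dist 15 rot 0.2deg F [-3.6 -3.   5.6] op 0.517 q [ 0.43  0.3   2.1  -0.8   0.42  2.89]
dp [-1.0, 1.1, -14.6] ang [-0.002, -0.002, -0.002]
[ 0.28629305  3.64981873 -6.32627034]
```

View pics/w5c.png

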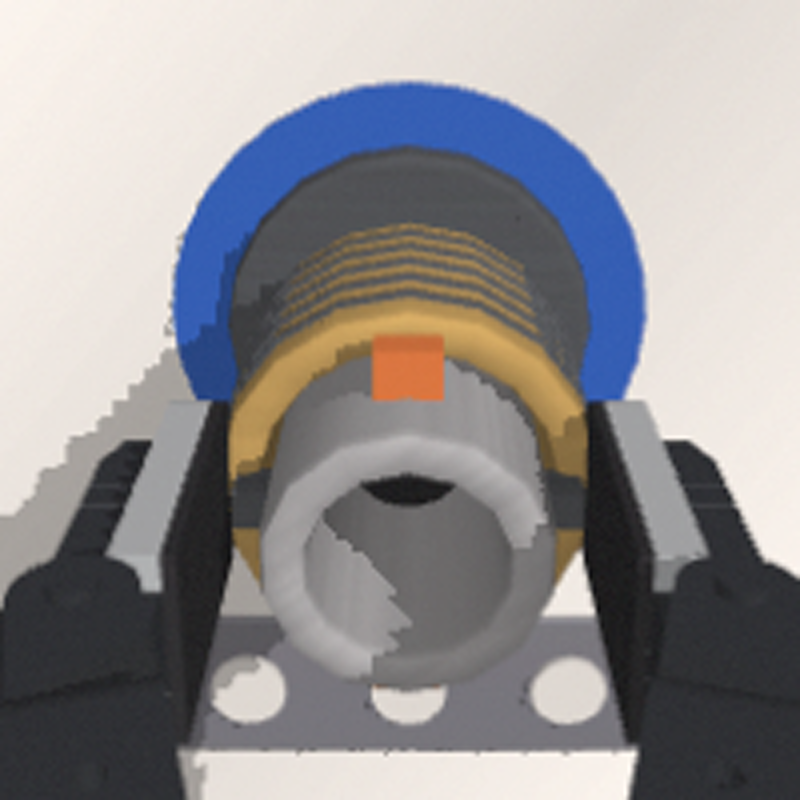

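The sleeve is back and the orange tab is out, at crop position (407,365). I'm letting go now.

```bash
python3 -m creep '[{"dp":[0,0,0],"angular":[0,0,0],"fingers":60},{"dp":[0,0,0],"angular":[0,0,0],"fingers":85},{"dp":[0,0,0],"angular":[0,0,0],"fingers":85},{"dp":[0,0,0],"angular":[0,0,0],"fingers":85},{"dp":[0,0,0],"angular":[0,0,0],"fingers":85}]'
python3 - <<'E'
from plan import *
cv2.imwrite('pics/w6.png',optics.grab_frame('wrist'))
rows(MOUTH-41*axw(),Rins())
crop('pics/w6.png','pics/w6c.png',220,150,420,350,4)
E
```

```text
clock: 4.57
eef_pos: [602.9, 159.6, 107.3]
tcp_rot: [-3.137, -0.525, -0.197]
contact_force: [-0.3, 1.1, 0.5]
opening: 0.995
t 4.62 at [602.9 159.5 107.3] dist 15 rot 0.2deg F [-0.6 -0.2 -0.2] op 0.995 q [ 0.43  0.3   2.1  -0.8   0.42  2.89]
dp [-0.5, 2.0, -15.0] ang [-0.004, -0.002, -0.001]
```

View pics/w6c.png

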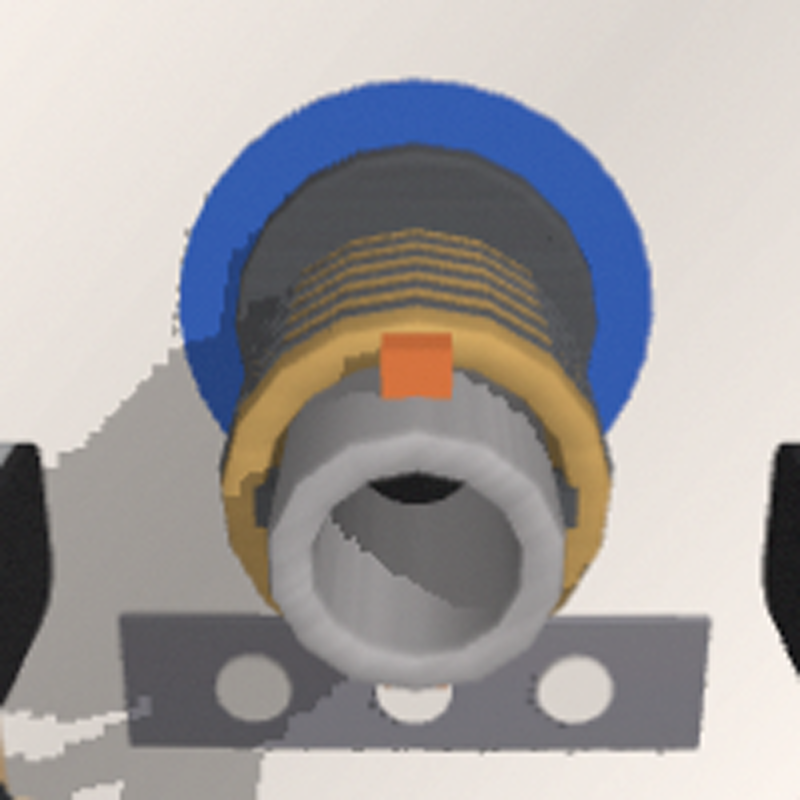

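```bash
python3 - <<'E'
from plan import *
st=r.sense(); pc=campose('wrist',st)
uv=((417+.5)/4-.5+220,(560+.5)/4-.5+150)
e,d=ray(pc,uv)
for D in(142,145,148):
    P=e+d*D/abs((pc[2].T@d)[2]); print(D,P,'tool',rot(st['tcp_rot']).T@(P-st['eef_pos']))
print('MOUTH tool',rot(st['tcp_rot']).T@(MOUTH-st['eef_pos']))
# blue pregrasp
B=np.array([524.5,-97.7,0])
rows([B[0],B[1],260],Rdown())
E
python3 -m creep '[{"dp":[0,0,-30],"angular":[0,0,0],"fingers":85},{"dp":[0,0,-70],"angular":[0,0,0],"fingers":85},{"dp":[0,0,-110],"angular":[0,0,0],"fingers":85},{"dp":[0,0,-150],"angular":[0,0,0],"fingers":85},{"dp":[0,0,-170],"angular":[0,0,0],"fingers":85}]'
python3 - <<'E'
from plan import *
rows([524.5,-97.7,270],Rdown())
E
```

```text
142 [574.92737868 164.36096721 149.25793742] tool [ -3.46897204   0.50863487 -50.51039314]
145 [574.78755666 164.37503333 146.15168657] tool [ -5.14753592   0.5335318  -47.89307661]
148 [574.64773465 164.38909944 143.04543572] tool [ -6.8260998    0.55842872 -45.27576007]
MOUTH tool [ -0.47172454   1.90302994 -55.9940415 ]
t 4.62 at [602.9 159.5 107.3] dist 309 rot 30.1deg F [-0.6 -0.2 -0.2] op 0.995 q [ 0.43  0.3   2.1  -0.8   0.42  2.89]
dp [53.6, 267.0, -146.6] ang [-0.004, -0.525, -0.0]
clock: 5.03
eef_pos: [518.4, 176.3, 258.3]
tcp_rot: [-3.134, -0.528, -0.198]
contact_force: [1.2, 0.7, 0.9]
opening: 0.996
t 5.03 at [518.4 176.3 258.3] dist 274 rot 30.2deg F [1.2 0.7 0.9] op 0.996 q [ 0.56 -0.03  2.08 -0.52  0.76  2.65]
dp [57.6, 267.6, 17.9] ang [-0.007, -0.528, -0.001]
```

```bash
python3 -m creep '[{"dp":[58,267,18],"angular":[0,-0.528,0],"fingers":85},{"dp":[58,267,18],"angular":[0,-0.528,0],"fingers":85},{"dp":[58,267,18],"angular":[0,-0.528,0],"fingers":85},{"dp":[58,267,18],"angular":[0,-0.528,0],"fingers":85},{"dp":[58,267,18],"angular":[0,-0.528,0],"fingers":85}]'
python3 - <<'E'
from plan import *
rows([524.5,-97.7,270],Rdown())
E
```

```text
clock: 5.45
eef_pos: [523.4, 4.8, 262.9]
tcp_rot: [-3.135, -0.023, -0.192]
contact_force: [2.9, 0.2, 0.7]
opening: 0.998
t 5.45 at [523.4   4.8 262.9] dist 103 rot 1.4deg F [2.9 0.2 0.7] op 0.998 q [0.   0.12 1.79 0.   1.21 1.77]
dp [20.7, 100.3, -7.3] ang [-0.007, -0.023, 0.003]
```

```bash
python3 -m creep '[{"dp":[21,100,-7],"angular":[-0.007,-0.023,0],"fingers":85},{"dp":[21,100,-7],"angular":[-0.007,-0.023,0],"fingers":85},{"dp":[21,100,-7],"angular":[-0.007,-0.023,0],"fingers":85},{"dp":[21,100,-7],"angular":[-0.007,-0.023,0],"fingers":85},{"dp":[21,100,-7],"angular":[-0.007,-0.023,0],"fingers":85}]'
python3 - <<'E'
from plan import *
rows([524.5,-97.7,270],Rdown())
cv2.imwrite('pics/w7.png',optics.grab_frame('wrist'))
rows([524.5,-97.7,270],Rdown())
crop('pics/w7.png','pics/w7c.png',240,130,420,330,4)
E
```

```text
clock: 5.87
eef_pos: [524.3, -98.2, 268.0]
tcp_rot: [3.137, -0.002, -0.198]
contact_force: [0.1, 0.2, -0.1]
opening: 0.998
t 5.87 at [524.3 -98.2 268. ] dist 2 rot 0.3deg F [ 0.1  0.2 -0.1] op 0.998 q [-0.18  0.15  1.75 -0.    1.25  1.59]
dp [0.1, -0.5, -2.0] ang [0.005, -0.002, -0.003]
t 5.92 at [524.3 -97.1 268.1] dist 2 rot 0.3deg F [-0.6  0.1 -0.3] op 0.993 q [-0.18  0.15  1.75 -0.    1.25  1.59]
dp [0.4, 0.5, -1.9] ang [0.004, -0.001, -0.001]
```

View pics/w7.png

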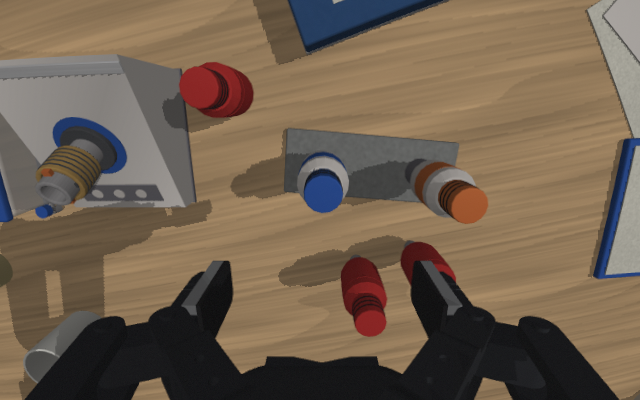

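View pics/w7c.png

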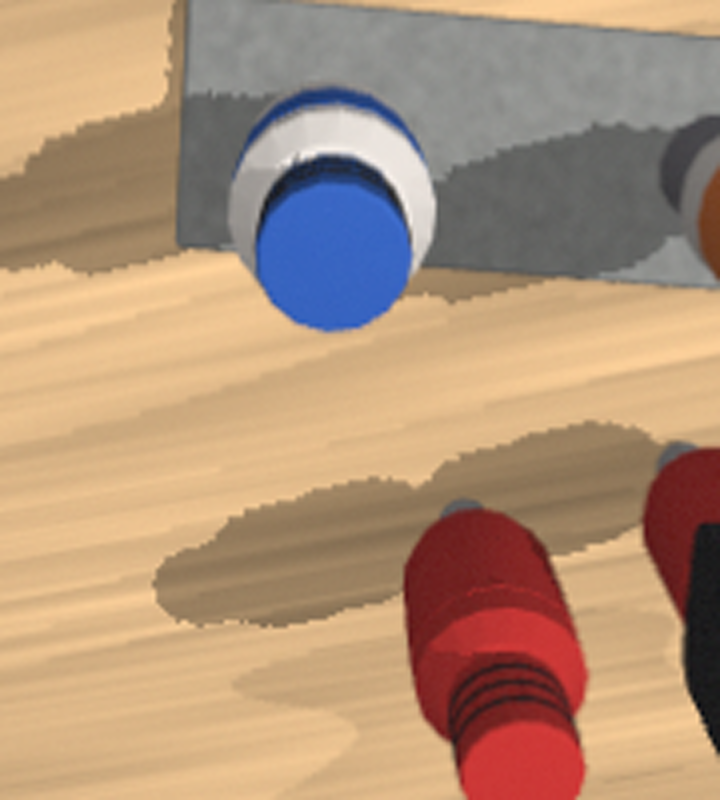

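```bash
python3 - <<'E'
from plan import *
st=r.sense(); pc=campose('wrist',st)
uv=((335+.5)/4-.5+240,(253+.5)/4-.5+130)
P=atz(pc,uv,172);print(P,'tool',rot(st['tcp_rot']).T@(P-st['eef_pos']))
rows([P[0],P[1],180],Rdown());rows([P[0],P[1],139],Rdown())
E
```

```text
[526.79559448 -99.26512343 172.        ] tool [ 2.76748739  1.18635726 96.06733206]
t 5.92 at [524.3 -97.1 268.1] dist 88 rot 0.3deg F [-0.6  0.1 -0.3] op 0.993 q [-0.18  0.15  1.75 -0.    1.25  1.59]
dp [2.8, 1.2, 88.1] ang [0.004, -0.001, -0.001]
t 5.92 at [524.3 -97.1 268.1] dist 129 rot 0.3deg F [-0.6  0.1 -0.3] op 0.993 q [-0.18  0.15  1.75 -0.    1.25  1.59]
dp [2.7, 1.0, 129.1] ang [0.004, -0.001, -0.001]
```

```bash
python3 -m creep '[{"dp":[2,1,40],"angular":[0.004,0,0],"fingers":85},{"dp":[2,1,80],"angular":[0.004,0,0],"fingers":85},{"dp":[2,1,110],"angular":[0.004,0,0],"fingers":85},{"dp":[2,1,132],"angular":[0.004,0,0],"fingers":85},{"dp":[2,1,132],"angular":[0.004,0,0],"fingers":85}]'
python3 - <<'E'
from plan import *
cv2.imwrite('pics/w8.png',optics.grab_frame('wrist'))
rows([526,-98.5,136],Rdown())
E
```

```text
clock: 6.33
eef_pos: [523.0, -97.1, 132.0]
tcp_rot: [3.141, 0.006, -0.193]
contact_force: [-0.3, 0.0, 0.3]
opening: 0.995
t 6.38 at [524.6 -97.5 134.5] dist 2 rot 0.2deg F [-0.1 -0.6  0.3] op 0.994 q [-0.19  0.29  1.89 -0.    0.97  1.58]
dp [1.6, 0.7, -1.5] ang [0.001, 0.003, 0.002]
```

View pics/w8.png

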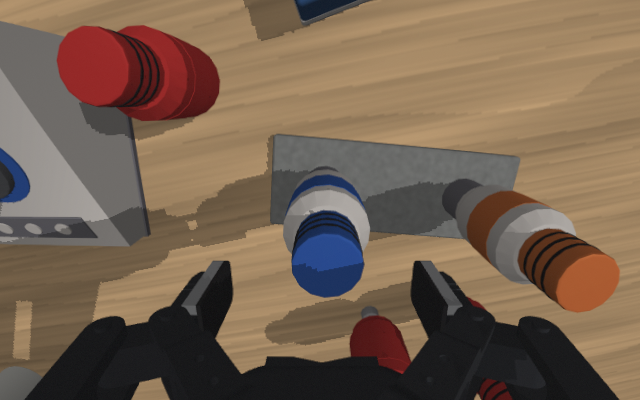

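```bash
python3 - <<'E'
from plan import *
st=r.sense(); pc=campose('wrist',st)
P=atz(pc,(327.7,264),172);print(P,'tool',rot(st['tcp_rot']).T@(P-st['eef_pos']))
E
```

```text
[ 527.37221978 -100.53925447  172.        ] tool [  3.20656526   2.45324348 -37.4723773 ]
```

Shift by (3, 2.5), then close on the knob.

```bash
python3 -m creep '[{"dp":[3,2.5,-1],"angular":[0,0.003,0],"fingers":85},{"dp":[3,2.5,-1],"angular":[0,0.003,0],"fingers":50},{"dp":[3,2.5,-1],"angular":[0,0.003,0],"fingers":30},{"dp":[3,2.5,-1],"angular":[0,0.003,0],"fingers":30},{"dp":[3,2.5,-1],"angular":[0,0.003,0],"fingers":30}]' 60
python3 -m creep '[{"dp":[0,0,0],"angular":[0,0,0],"fingers":30},{"dp":[0,0,0],"angular":[0,0,0],"fingers":30},{"dp":[0,0,0],"angular":[0,0,0],"fingers":30}]' 90
python3 - <<'E'
from plan import *
cv2.imwrite('pics/w9.png',optics.grab_frame('wrist'))
rows([526,-98.5,136],Rdown())
E
```

```text
clock: 6.8
eef_pos: [529.4, -102.5, 138.3]
tcp_rot: [3.141, -0.007, -0.195]
contact_force: [-0.0, -0.4, 0.0]
opening: 0.449
clock: 7.05
eef_pos: [530.4, -102.2, 139.1]
tcp_rot: [-3.141, -0.008, -0.196]
contact_force: [0.9, 3.2, 9.6]
opening: 0.354
t 7.1 at [ 530.4 -102.2  139. ] dist 6 rot 0.5deg F [-0.1  2.4 10.2] op 0.349 q [-0.19  0.29  1.88  0.    0.97  1.57]
dp [-5.0, -2.8, 3.0] ang [-0.0, -0.008, -0.001]
```

View pics/w9.png

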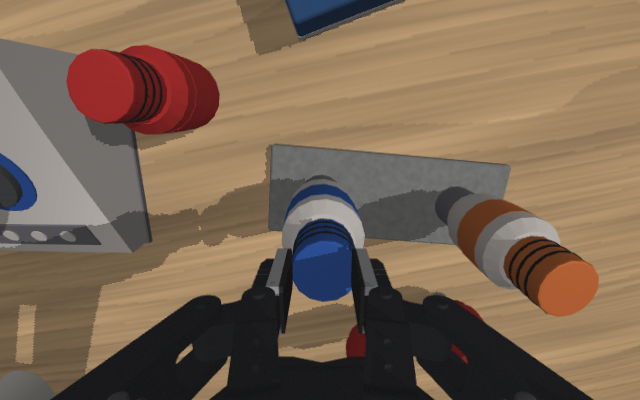

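```bash
python3 -m creep '[{"dp":[0,0,0],"angular":[0,0,0],"fingers":15},{"dp":[0,0,0],"angular":[0,0,0],"fingers":15},{"dp":[0,0,0],"angular":[0,0,0],"fingers":15}]' 90
python3 - <<'E'
from plan import *
st=r.sense(); pc=campose('wrist',st)
P=atz(pc,(324.5,265),172);print(P,'tool',rot(st['tcp_rot']).T@(P-st['eef_pos']))
crop('pics/w9.png','pics/w9c.png',240,160,420,360,4)
E
```

```text
clock: 7.35
eef_pos: [532.3, -102.2, 140.7]
tcp_rot: [-3.141, -0.012, -0.196]
contact_force: [0.3, 4.7, 21.9]
opening: 0.178
[ 531.00914737 -102.97442193  172.        ] tool [ -0.70749029   0.96483396 -31.263244  ]
```

View pics/w9c.png

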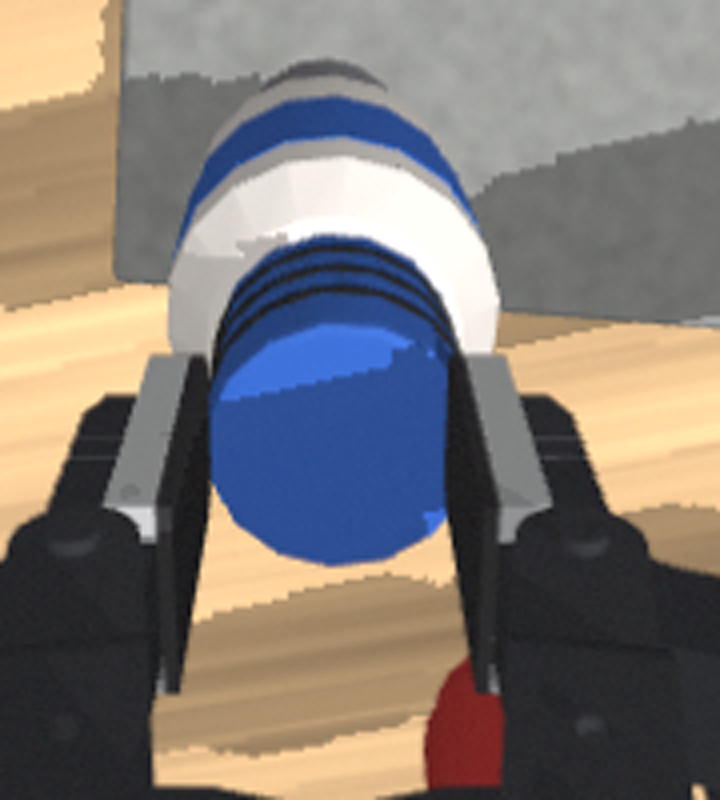

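```bash
python3 - <<'E'
from plan import *
cv2.imwrite('pics/w10.png',optics.grab_frame('wrist'));cv2.imwrite('pics/s10.png',optics.grab_frame('scene'))
crop('pics/w10.png','pics/w10c.png',240,160,420,360,4)
crop('pics/s10.png','pics/s10c.png',200,60,350,220,5)
rows([526,-98.5,136],Rdown())
E
```

```text
t 7.45 at [ 532.2 -102.2  140.8] dist 9 rot 0.7deg F [ 0.   4.9 20.6] op 0.177 q [-0.19  0.28  1.88  0.    0.97  1.57]
dp [-6.9, -2.4, 4.7] ang [-0.001, -0.012, -0.001]
```

View pics/w10c.png

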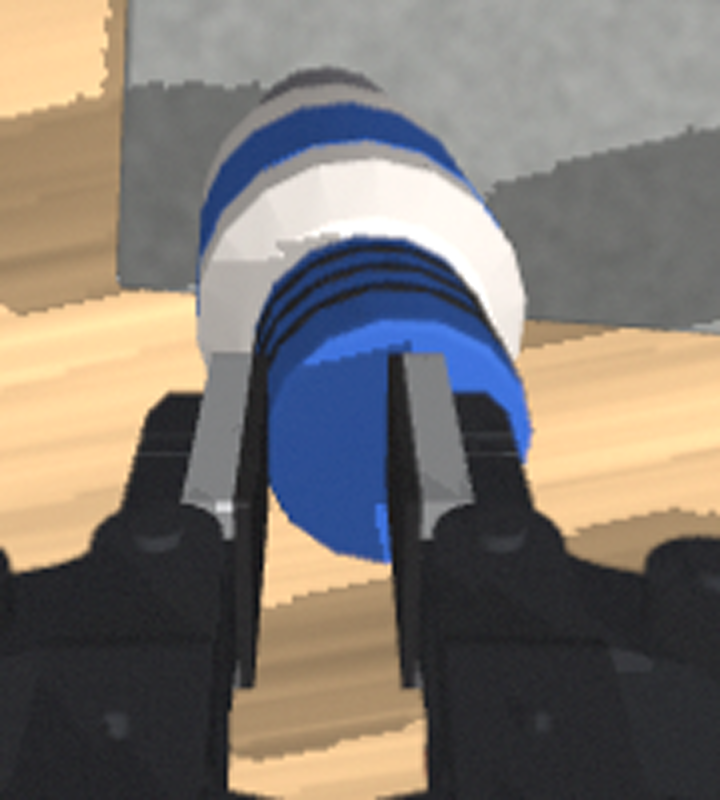

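View pics/s10c.png

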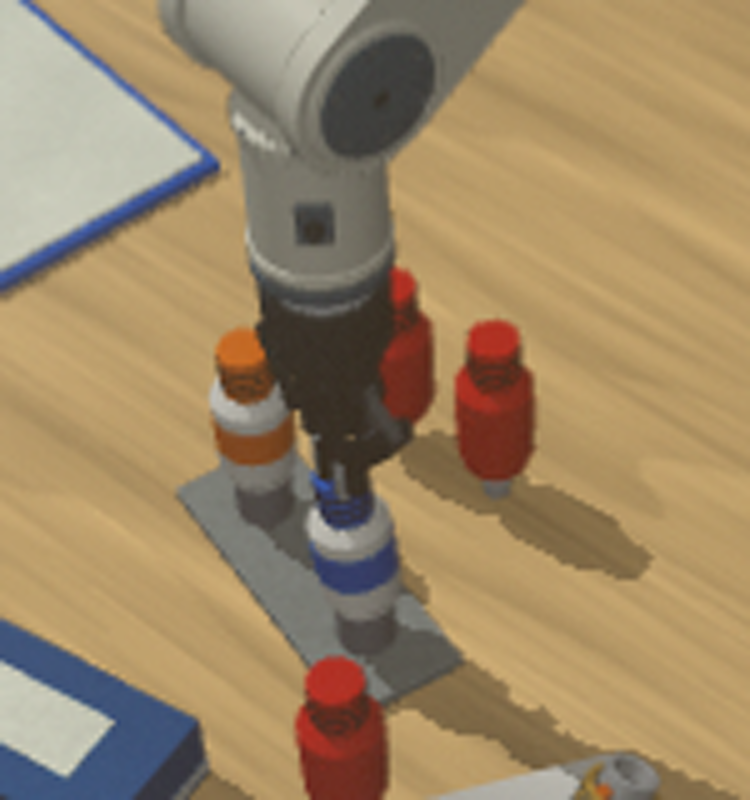

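```bash
python3 - <<'E'
from plan import *
st=r.sense();pc=campose('wrist',st);Rt=rot(st['tcp_rot'])
for X in [(0,0,0),(0,0,-10),(0,0,-19),(0,0,-40),(11,0,0),(-11,0,0),(11,42,-13),(11,-42,-13),(-11,42,-13),(11,9,0),(11,-9,0),(-11,9,0),(11,9,-40),(11,18,-5),(-11,18,-5)]: print(X,proj(pc,Rt@np.array(X,float)+st['eef_pos'])[0].round(1))
E
```

```text
(0, 0, 0) [322.4 239.1]
(0, 0, -10) [322.5 246.1]
(0, 0, -19) [322.5 253.1]
(0, 0, -40) [322.7 272.4]
(11, 0, 0) [322.4 222. ]
(-11, 0, 0) [322.4 255.5]
(11, 42, -13) [397.9 230.2]
(11, -42, -13) [247.  230.2]
(-11, 42, -13) [395.  265.5]
(11, 9, 0) [337.6 222. ]
(11, -9, 0) [307.3 222. ]
(-11, 9, 0) [337.  255.5]
(11, 9, -40) [341.7 251.8]
(11, 18, -5) [353.5 225. ]
(-11, 18, -5) [352.3 259.2]
```

```bash
python3 -m creep '[{"dp":[0,0,-10],"angular":[0,0,0],"fingers":15},{"dp":[0,0,-20],"angular":[0,0,0],"fingers":60},{"dp":[0,0,-25],"angular":[0,0,0],"fingers":85},{"dp":[0,0,-25],"angular":[0,0,0],"fingers":85},{"dp":[0,0,-25],"angular":[0,0,0],"fingers":85}]' 60
python3 - <<'E'
from plan import *
print(r.pinch_z,[a for a in dir(r) if a[0]!='_'])
cv2.imwrite('pics/w11.png',optics.grab_frame('wrist'));cv2.imwrite('pics/s11.png',optics.grab_frame('scene'))
crop('pics/s11.png','pics/s11c.png',200,60,350,220,5)
rows([526,-98.5,136],Rdown())
E
```

```text
clock: 7.87
eef_pos: [528.7, -102.5, 162.5]
tcp_rot: [3.141, -0.005, -0.195]
contact_force: [0.6, 0.0, -0.8]
opening: 0.735
18.700000000000003 ['MotionError', 'pinch_z', 'sense', 'sign_off']
t 7.97 at [ 528.3 -102.4  161.9] dist 26 rot 0.2deg F [-0.1 -1.2 -0.1] op 0.894 q [-0.19  0.26  1.86 -0.    1.02  1.57]
dp [-3.1, -3.4, 25.8] ang [0.001, -0.004, -0.0]
```

View pics/w11.png

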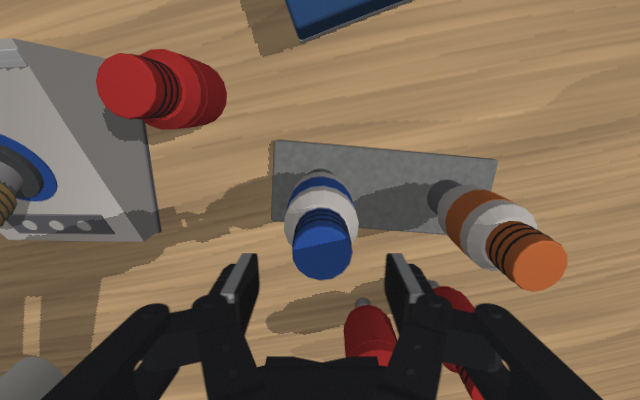

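View pics/s11c.png

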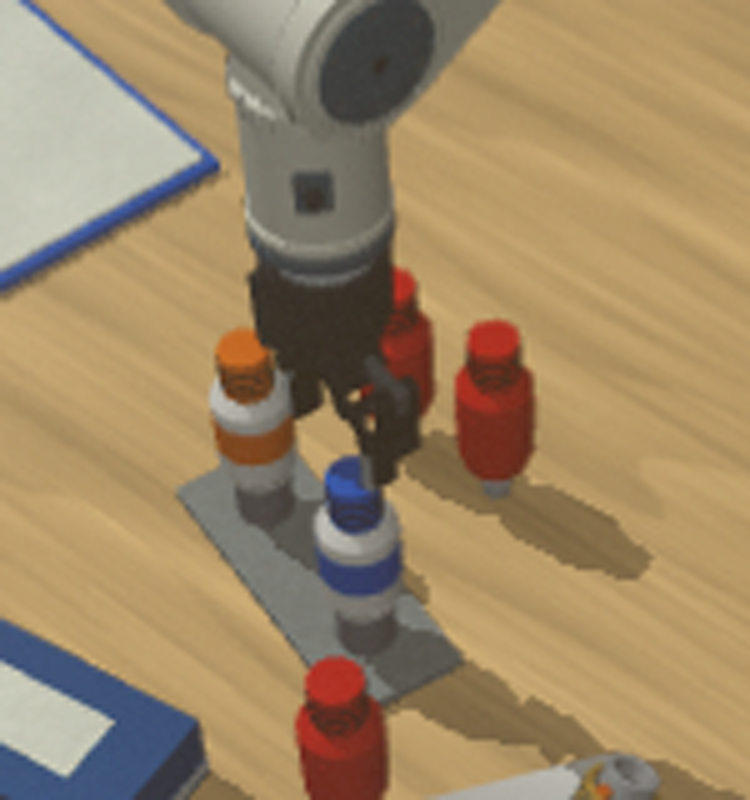

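```bash
python3 - <<'E'
from plan import *
S=campose('scene')
for z in(150,165,180,195,210): print(z,atz(S,((378.5)/5-.5+200,485.5/5-.5+60),z).round(0))
st=r.sense();y=st['tcp_rot'][2];print(st['eef_pos'].round(1))
for s in(-45,45): print(st['eef_pos'][:2]+s*np.array([np.sin(y),-np.cos(y)]))
E
```

```text
150 [503. -96. 150.]
165 [512. -87. 165.]
180 [522. -77. 180.]
195 [531. -68. 195.]
210 [540. -58. 210.]
[ 528.3 -102.4  161.9]
[537.0388893  -58.22577897]
[ 519.57217372 -146.51458827]
```

```bash
python3 - <<'E'
from plan import *
st=r.sense(); pc=campose('wrist',st)
P=atz(pc,(322,251),172);print(P,'tool',rot(st['tcp_rot']).T@(P-st['eef_pos']))
E
```

```text
[ 525.33508004 -101.49872049  172.        ] tool [ -3.04091908  -0.26811883 -10.14977113]
```

```bash
python3 -m creep '[{"dp":[-1,-0.3,15],"angular":[0,-0.004,0],"fingers":85},{"dp":[-1,-0.3,30],"angular":[0,-0.004,0],"fingers":85},{"dp":[-1,-0.3,45],"angular":[0,-0.004,0],"fingers":85},{"dp":[-1,-0.3,57],"angular":[0,-0.004,0],"fingers":85},{"dp":[-1,-0.3,57],"angular":[0,-0.004,0],"fingers":85}]' 60
python3 - <<'E'
from plan import *
cv2.imwrite('pics/w12.png',optics.grab_frame('wrist'))
rows([526,-100,105],Rdown())
E
```

```text
clock: 8.38
eef_pos: [525.9, -101.6, 102.5]
tcp_rot: [3.141, 0.004, -0.195]
contact_force: [-1.2, -0.4, 0.4]
opening: 0.993
t 8.43 at [ 526.7 -101.7  103.8] dist 2 rot 0.2deg F [ 0.  -0.5  0.6] op 0.995 q [-0.19  0.33  1.91 -0.    0.91  1.57]
dp [-1.0, -1.6, -1.2] ang [0.001, 0.003, -0.0]
```

View pics/w12.png

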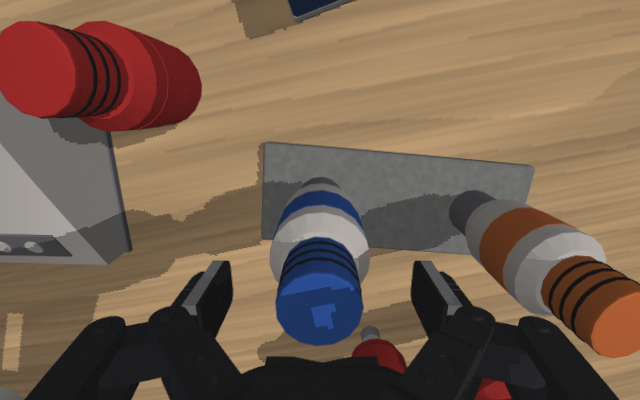

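```bash
python3 -m creep '[{"dp":[0,0,0],"angular":[0,0,0],"fingers":20},{"dp":[0,0,0],"angular":[0,0,0],"fingers":20},{"dp":[0,0,0],"angular":[0,0,0],"fingers":20},{"dp":[0,0,0],"angular":[0,0,0],"fingers":20},{"dp":[0,0,0],"angular":[0,0,0],"fingers":20}]' 60
python3 -m creep '[{"dp":[0,0,0],"angular":[0,0,0],"fingers":20},{"dp":[0,0,0],"angular":[0,0,0],"fingers":20}]' 90
python3 - <<'E'
from plan import *
cv2.imwrite('pics/w13.png',optics.grab_frame('wrist'))
rows([526,-100,105],Rdown())
E
```

```text
clock: 8.85
eef_pos: [528.7, -102.0, 106.2]
tcp_rot: [3.141, -0.002, -0.195]
contact_force: [-1.2, 0.9, 4.5]
opening: 0.408
clock: 9.02
eef_pos: [528.7, -102.0, 106.3]
tcp_rot: [3.141, -0.002, -0.195]
contact_force: [-0.2, 1.5, 5.5]
opening: 0.399
t 9.07 at [ 528.7 -102.   106.3] dist 4 rot 0.1deg F [-1.3  1.5  5.5] op 0.399 q [-0.19  0.33  1.9  -0.    0.91  1.57]
dp [-3.1, -1.4, 1.3] ang [0.001, -0.002, -0.0]
```

View pics/w13.png

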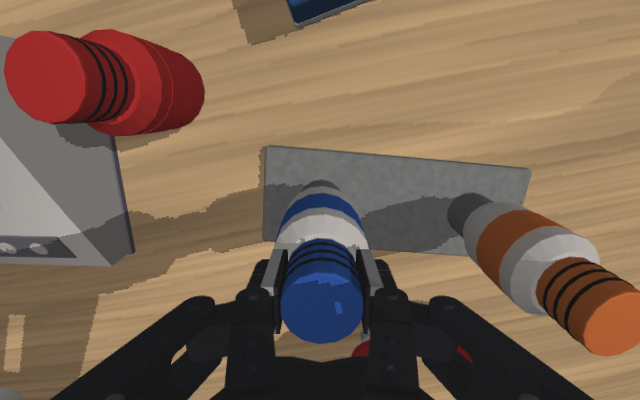

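```bash
python3 -m creep '[{"dp":[0,0,-15],"angular":[0,0,0],"fingers":20},{"dp":[0,0,-45],"angular":[0,0,0],"fingers":20},{"dp":[0,0,-80],"angular":[0,0,0],"fingers":20},{"dp":[0,0,-115],"angular":[0,0,0],"fingers":20},{"dp":[0,0,-150],"angular":[0,0,0],"fingers":20}]' 
python3 - <<'E'
from plan import *
cv2.imwrite('pics/w14.png',optics.grab_frame('wrist'))
rows([526,-100,260],Rdown())
rows(MOUTH+40*axw()+90*axw(),Rins())
E
```

```text
clock: 9.48
eef_pos: [527.2, -101.7, 256.7]
tcp_rot: [3.141, -0.0, -0.195]
contact_force: [0.6, 0.2, -2.8]
opening: 0.4
t 9.53 at [ 530.8 -102.4  264.1] dist 7 rot 0.6deg F [ 2.4 -0.9  4.1] op 0.397 q [-0.19  0.16  1.75 -0.    1.23  1.57]
dp [-5.2, -1.4, 4.1] ang [0.001, -0.01, -0.0]
t 9.53 at [ 530.8 -102.4  264.1] dist 279 rot 29.4deg F [ 2.4 -0.9  4.1] op 0.397 q [-0.19  0.16  1.75 -0.    1.23  1.57]
dp [-73.6, -268.8, -5.0] ang [0.001, 0.514, -0.0]
```

View pics/w14.png

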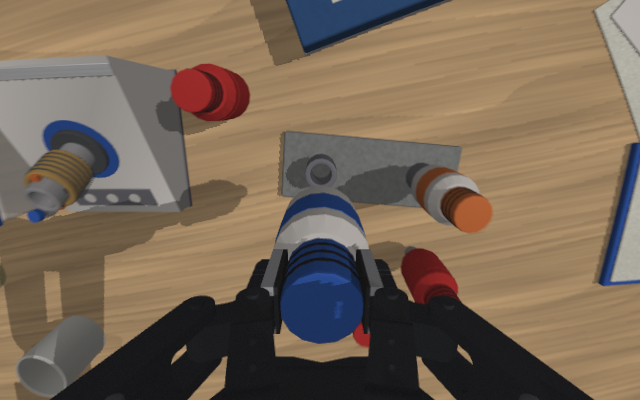

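```bash
python3 -m creep '[{"dp":[-9,-33,-3],"angular":[0,0.06,0],"fingers":20},{"dp":[-19,-68,-6],"angular":[0,0.13,0],"fingers":20},{"dp":[-28,-104,-8],"angular":[0,0.2,0],"fingers":20},{"dp":[-38,-140,-10],"angular":[0,0.27,0],"fingers":20},{"dp":[-48,-175,-10],"angular":[0,0.34,0],"fingers":20}]' 
python3 - <<'E'
from plan import *
rows(MOUTH+40*axw()+90*axw(),Rins())
E
```

```text
clock: 9.95
eef_pos: [514.3, 80.6, 265.7]
tcp_rot: [-3.14, -0.345, -0.196]
contact_force: [0.2, 0.3, -2.9]
opening: 0.4
t 9.95 at [514.3  80.6 265.7] dist 95 rot 10.2deg F [ 0.2  0.3 -2.9] op 0.4 q [ 0.26 -0.05  2.02 -0.19  0.88  2.13]
dp [-20.0, -92.5, -9.5] ang [-0.001, 0.178, -0.001]
```

```bash
python3 -m creep '[{"dp":[-7,-30,-3],"angular":[0,0.06,0],"fingers":20},{"dp":[-14,-60,-6],"angular":[0,0.12,0],"fingers":20},{"dp":[-18,-82,-8],"angular":[0,0.16,0],"fingers":20},{"dp":[-20,-92,-9],"angular":[0,0.178,0],"fingers":20},{"dp":[-20,-92,-9],"angular":[0,0.178,0],"fingers":20}]' 
python3 - <<'E'
from plan import *
rows(MOUTH+40*axw()+90*axw(),Rins())
for n in('wrist','scene','top'): cv2.imwrite(f'pics/{n}15.png',optics.grab_frame(n))
rows(MOUTH+40*axw()+90*axw(),Rins())
crop('pics/wrist15.png','pics/w15c.png',240,90,420,290,4)
crop('pics/scene15.png','pics/s15c.png',280,150,380,270,5)
crop('pics/top15.png','pics/t15c.png',260,130,340,200,8)
E
```

```text
clock: 10.37
eef_pos: [509.8, 175.9, 266.0]
tcp_rot: [3.14, -0.519, -0.191]
contact_force: [0.3, -0.7, -3.1]
opening: 0.4
t 10.37 at [509.8 175.9 266. ] dist 2 rot 0.3deg F [ 0.3 -0.7 -3.1] op 0.4 q [ 0.57 -0.05  2.08 -0.5   0.79  2.63]
dp [1.9, 0.2, -1.4] ang [-0.001, 0.005, 0.004]
t 10.52 at [510.8 173.3 266.4] dist 3 rot 0.4deg F [-0.3 -0.9 -2.8] op 0.402 q [ 0.56 -0.05  2.07 -0.5   0.79  2.63]
dp [0.4, -2.2, -1.7] ang [0.001, 0.006, 0.001]
```

View pics/w15c.png

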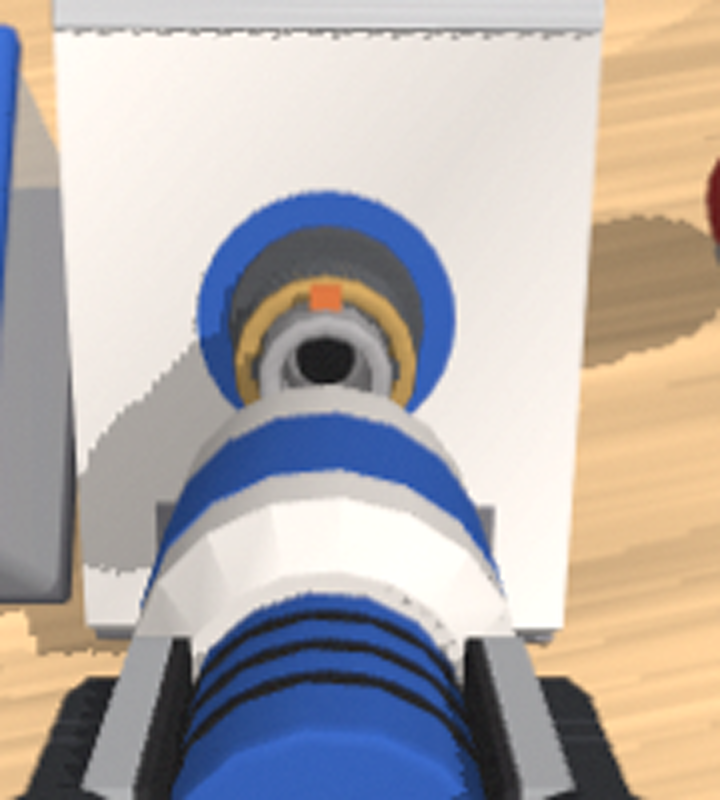

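View pics/s15c.png

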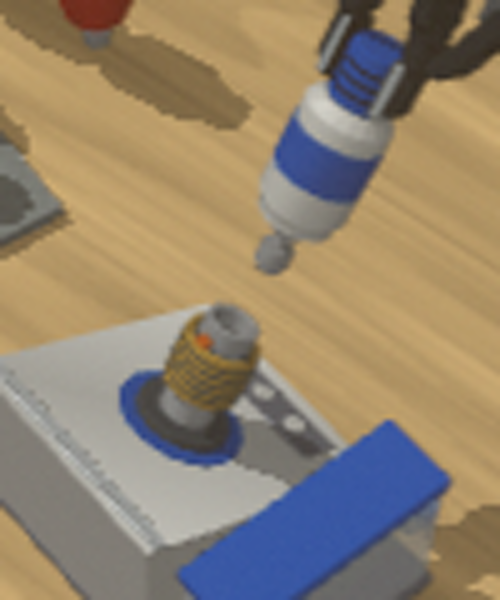

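View pics/t15c.png

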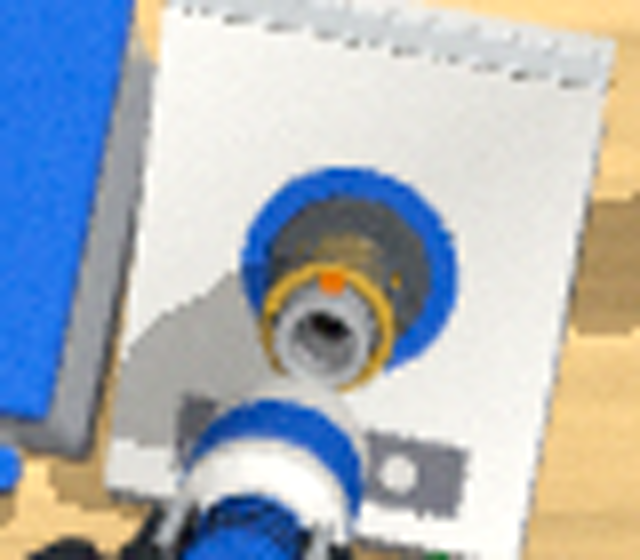

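```bash
python3 - <<'E'
from plan import *
crop('pics/scene15.png','pics/s15d.png',300,148,370,223,10)
S=campose('scene');T=campose('top')
st=r.sense();Rt=rot(st['tcp_rot'])
tip=lambda x,y,z=90: Rt@np.array([x,y,z])+st['eef_pos']
M=np.array([574.8,163.8,153])
pr=lambda X:((proj(S,X)[0]-[300,148]+.5)*10-.5).round(0)
print('mouth',pr(M),'foot',pr(M-78*axw()),'M+40',pr(M+40*axw()),'M+196',pr(M+196*axw()))
for x in(-4,0): print(x,'tip',pr(tip(x,0)),'flange',pr(tip(x,0,90-44)),'body112',pr(tip(x,0,90-112)),'top',pr(tip(x,0,90-156)))
E
```

```text
mouth [257. 667.] foot [149. 863.] M+40 [314. 562.] M+196 [556. 122.]
-4 tip [316. 552.] flange [381. 433.] body112 [485. 242.] top [556. 113.]
0 tip [307. 554.] flange [372. 435.] body112 [476. 243.] top [547. 114.]
```

View pics/s15d.png

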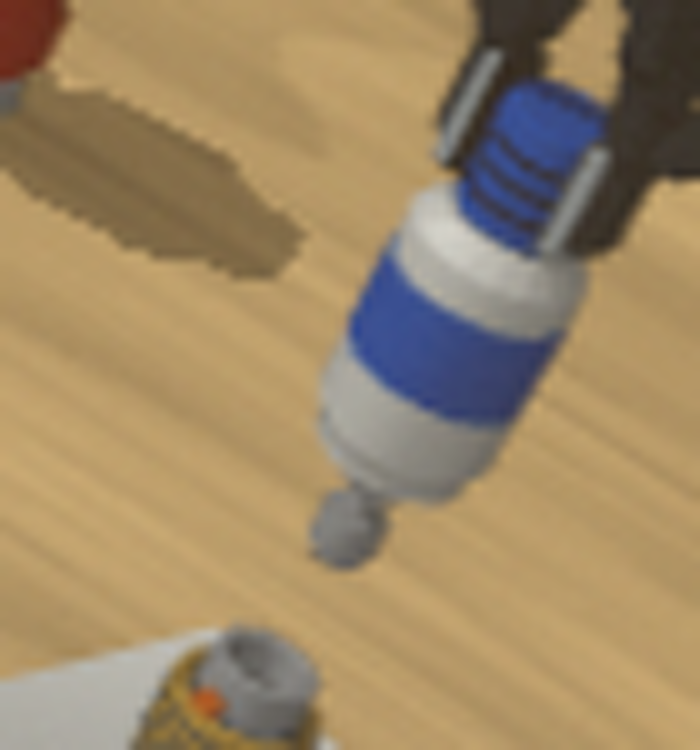

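```bash
python3 - <<'E'
from plan import *
crop('pics/wrist15.png','pics/w15d.png',270,170,380,330,5)
E
cat > cart.py <<'E'
from plan import *
p=optics.camera_params('wrist');Tt=np.array(p['T_tool_cam']);pc=(p,Tt[:3,3],Tt[:3,:3])  # tool frame
th=np.linspace(0,2*np.pi,73)
def ring(q,h,rad):
    x0,z0,t=q # tip position at tool (x0,0,z0); axis dir up = (sin t,0,-cos t)
    a=np.array([np.sin(t),0,-np.cos(t)]);b=np.array([np.cos(t),0,np.sin(t)]);c=np.array([0,1,0])
    X=np.array([x0,-.6,z0])+h*a+rad*(np.cos(th)[:,None]*b+np.sin(th)[:,None]*c)
    return proj(pc,X)
E
```

```text
(no output)
```

View pics/w15d.png

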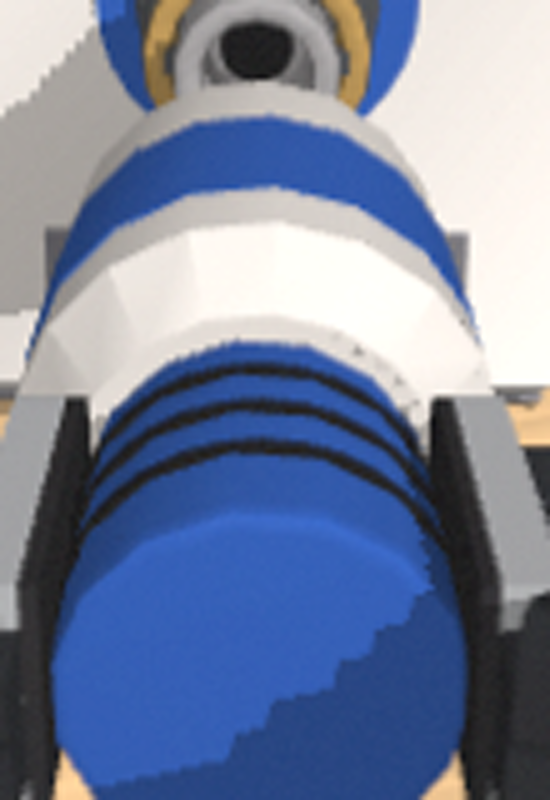

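```bash
cat >> cart.py <<'E'
def pred(q):
    k=ring(q,156,18)
    return np.array([k[:,1].min(),k[:,0].max()-k[:,0].min(),ring(q,112,27)[:,1].min(),min(ring(q,44,27)[:,1].min(),ring(q,38,23)[:,1].min()),ring(q,120,18)[:,1].min()])
E
python3 - <<'E'
from cart import *
obs=np.array([272.6,83,214,186.6,238.2])
for wt in([1,.5,1,1,.3],[1,.5,1,1,0],[1,0,1,1,0]):
    o=least_squares(lambda q:(pred(q)-obs)*wt,[-3,88,0.],x_scale=[1,1,.01]);print(o.x.round(3),(pred(o.x)-obs).round(1))
print(pred([-3,82,0]),pred([-3,90,0]))
E
```

```text
[-7.2140e+00  9.4426e+01  7.0000e-03] [-0.8  1.5  1.7 -0.8 -1. ]
[-7.1940e+00  9.4432e+01  7.0000e-03] [-0.8  1.5  1.7 -0.9 -1. ]
[-6.3010e+00  7.9808e+01  4.9000e-02] [ 0.  13.1  0.   0.  -1. ]
[281.58929851  93.4521335  217.71578265 184.69377094 241.25643768] [270.689741    87.9615521  212.44933853 182.05758292 234.68132422]
```

```bash
python3 - <<'E'
from cart import *
obs=np.array([272.6,83,214,186.6,238.2])
for z0 in(82,85,88,91,94):
    o=least_squares(lambda q:(pred([q[0],z0,q[1]])-obs)*[1,.3,1,1,.3],[-3,0.],x_scale=[1,.01]);print(z0,o.x.round(3),(pred([o.x[0],z0,o.x[1]])-obs).round(1))
# mouth: fit ring r=17 at tool (x,y,z) direction along z
# observed: left 260,right 391, top 314 in w15c (4x, 240,90)
ob=np.array([(260+.5)/4-.5+240,(391+.5)/4-.5+240,(316+.5)/4-.5+90])
def mr(q):
    X=np.array([q[0],q[1],q[2]])+17*np.stack([np.cos(th),np.sin(th),0*th],1);u=proj(pc,X);return np.array([u[:,0].min(),u[:,0].max(),u[:,1].min()])
o=least_squares(lambda q:mr(q)-ob,[0,0,130.]);print('mouth tool',o.x)
for z in(115,120,125,130,135):
    o=least_squares(lambda q:mr([q[0],q[1],z])-ob,[0,0.]);print(z,o.x,(mr([*o.x,z])-ob).round(1))
st=r.sense();print(rot(st['tcp_rot']).T@(np.array([574.8,163.8,153])-st['eef_pos']))
E
```

```text
82 [-6.475  0.043] [-0.  11.1  0.3 -0.1 -0.9]
85 [-6.644  0.034] [-0.2  8.6  0.7 -0.3 -0.9]
88 [-6.82   0.026] [-0.4  6.3  1.  -0.5 -1. ]
91 [-7.     0.017] [-0.6  4.   1.3 -0.7 -1. ]
94 [-7.189  0.008] [-0.8  1.8  1.7 -0.8 -1. ]
mouth tool [ -1.40735508  -0.99347784 141.3298859 ]
115 [ 3.58315819 -0.96707384] [-1.5  1.5  0. ]
120 [ 2.63608611 -0.97208755] [-1.2  1.2  0. ]
125 [ 1.6887087  -0.97710138] [-0.9  0.9  0. ]
130 [ 0.74104056 -0.98211659] [-0.6  0.6  0. ]
135 [-0.20690335 -0.98713032] [-0.3  0.3  0. ]
[ 9.97247982e-03 -3.27972300e+00  1.30547361e+02]
```

```bash
python3 -m creep '[{"dp":[2,0,8],"angular":[0,0.01,0],"fingers":20},{"dp":[4,0,16],"angular":[0,0.02,0],"fingers":20},{"dp":[5.7,-0.3,24],"angular":[0,0.02,0],"fingers":20},{"dp":[5.7,-0.3,28],"angular":[0,0.02,0],"fingers":20},{"dp":[5.7,-0.3,28],"angular":[0,0.02,0],"fingers":20}]' 
python3 - <<'E'
from plan import *
for n in('wrist','scene','top'): cv2.imwrite(f'pics/{n}16.png',optics.grab_frame(n))
rows(MOUTH+40*axw()+90*axw(),Rins())
crop('pics/wrist16.png','pics/w16c.png',240,90,420,290,4)
crop('pics/scene16.png','pics/s16d.png',300,158,370,233,10)
crop('pics/top16.png','pics/t16c.png',270,140,330,200,10)
E
```

```text
clock: 10.93
eef_pos: [529.8, 169.2, 243.8]
tcp_rot: [3.139, -0.537, -0.195]
contact_force: [-0.5, 0.1, -2.1]
opening: 0.403
t 11.08 at [529.8 170.  245.2] dist 30 rot 0.9deg F [-0.1 -1.  -3.1] op 0.397 q [ 0.54 -0.    2.09 -0.55  0.72  2.67]
dp [-5.3, -1.7, -29.8] ang [0.001, -0.015, -0.0]
```

View pics/s16d.png

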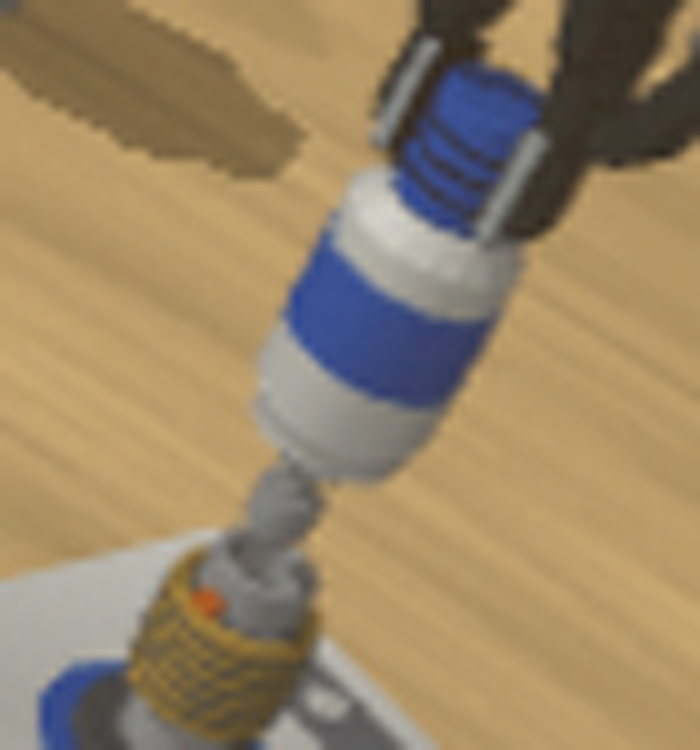

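View pics/w16c.png

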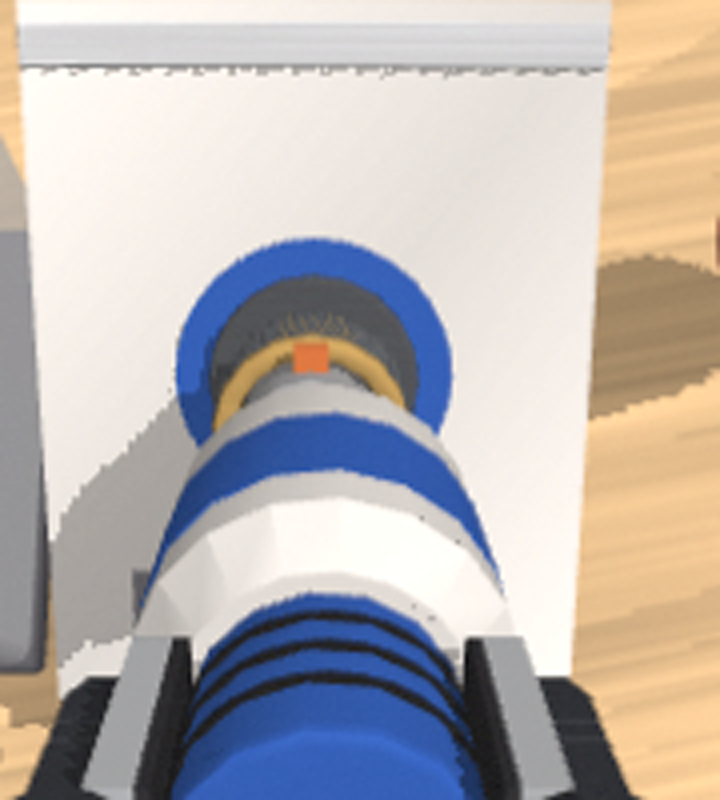

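View pics/t16c.png

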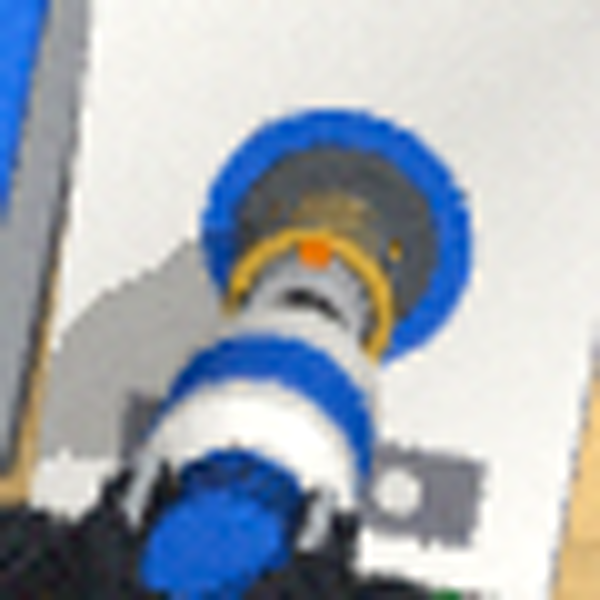

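```bash
python3 -m creep '[{"dp":[-1,-3,0],"angular":[0,0,0],"fingers":20},{"dp":[-1,-3,0],"angular":[0,0,0],"fingers":20},{"dp":[-1,-3,0],"angular":[0,0,0],"fingers":20},{"dp":[-1,-3,0],"angular":[0,0,0],"fingers":20},{"dp":[-1,-3,0],"angular":[0,0,0],"fingers":20}]' 
python3 -m creep '[{"dp":[0,0,0],"angular":[0,0,0],"fingers":20},{"dp":[0,0,0],"angular":[0,0,0],"fingers":20},{"dp":[0,0,0],"angular":[0,0,0],"fingers":20},{"dp":[0,0,0],"angular":[0,0,0],"fingers":20},{"dp":[0,0,0],"angular":[0,0,0],"fingers":20}]' 
python3 - <<'E'
from plan import *
for n in('wrist','scene','top'): cv2.imwrite(f'pics/{n}17.png',optics.grab_frame(n))
rows(MOUTH+40*axw()+90*axw(),Rins())
crop('pics/wrist17.png','pics/w17c.png',260,130,380,290,5)
crop('pics/scene17.png','pics/s17d.png',315,183,355,228,16)
crop('pics/top17.png','pics/t17c.png',270,140,330,200,10)
E
```

```text
clock: 11.5
eef_pos: [529.5, 173.6, 244.9]
tcp_rot: [3.141, -0.539, -0.194]
contact_force: [-0.3, 0.6, -3.3]
opening: 0.397
clock: 11.92
eef_pos: [529.5, 173.4, 244.8]
tcp_rot: [3.14, -0.539, -0.195]
contact_force: [-0.1, 0.4, -2.3]
opening: 0.394
t 12.07 at [529.5 173.4 244.8] dist 30 rot 0.9deg F [ 0.2 -0.4 -1.8] op 0.4 q [ 0.55 -0.    2.09 -0.56  0.72  2.68]
dp [-4.2, 1.5, -29.6] ang [0.001, -0.015, 0.0]
```

View pics/s17d.png

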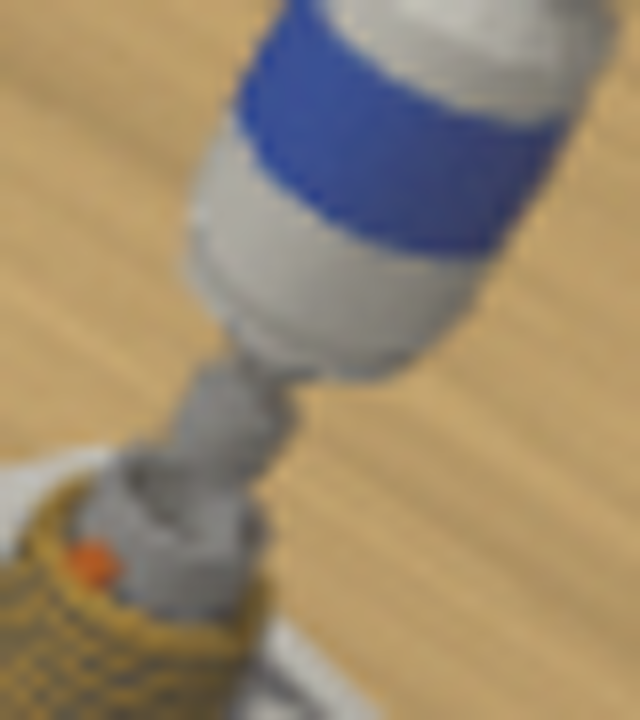

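View pics/w17c.png

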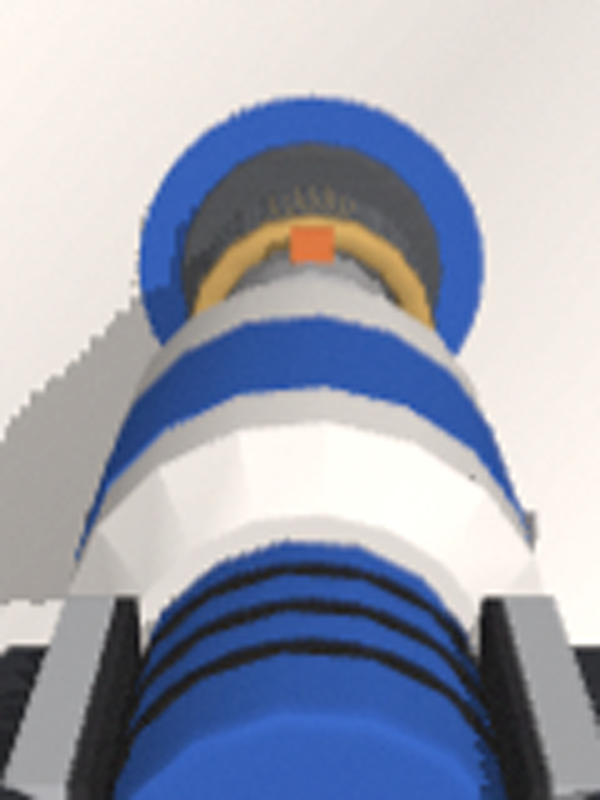

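View pics/t17c.png

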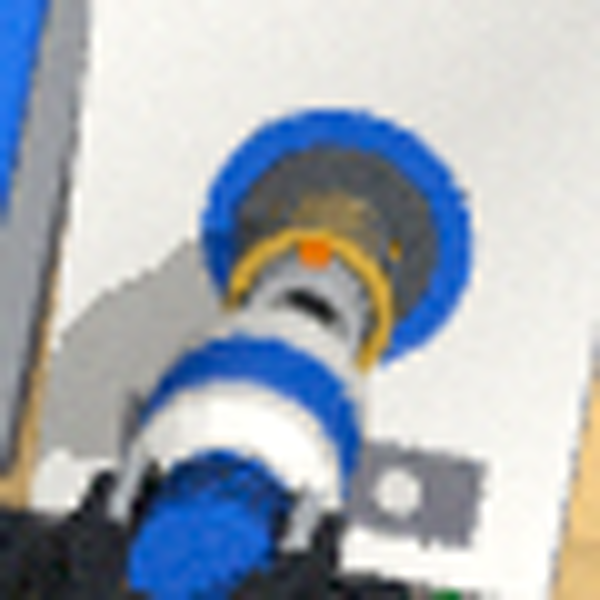

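```bash
python3 - <<'E'
from cart import *
st=r.sense();a=rot(st['tcp_rot']).T@axw();print('axis up in tool',a.round(3))
b=np.cross([0,1,0],a);b/=np.linalg.norm(b);c=np.cross(a,b)
def rg(q,h,rad):
    return proj(pc,np.array([q[0],-.6,q[1]])+h*a+rad*(np.cos(th)[:,None]*b+np.sin(th)[:,None]*c))
g=lambda v:(v+.5)/5-.5+130
obs=np.array([g(143),g(217),257/5])
def f(q): k=rg(q,-70,30);return np.array([k[:,1].min(),rg(q,-14,24)[:,1].min(),np.ptp(k[:,0])])-obs
o=least_squares(f,[0,102.]);print(o.x,f(o.x))
for z in(95,100,105,110):
    o=least_squares(lambda q:f([q[0],z])[:2],[0.]);print(z,o.x,f([o.x[0],z]).round(1))
# cartridge
obs2=np.array([(715+.5)/5-.5+130, (423+.5)/5-.5+130,(262+.5)/5-.5+130,(543+.5)/5-.5+130]);print(obs2)
E
```

```text
axis up in tool [ 0.015  0.001 -1.   ]
[ -9.12788652 110.28493142] [ 0.23495285 -0.20032429  0.06711878]
95 [-6.29672715] [-0.1  0.1  2.3]
100 [-7.22294526] [-0.   0.   1.6]
105 [-8.14857235] [ 0.1 -0.1  0.8]
110 [-9.07363519] [ 0.2 -0.2  0.1]
[272.6 214.2 182.  238.2]
```

```bash
python3 -m creep '[{"dp":[0,0,4],"angular":[0,0,0],"fingers":20},{"dp":[0,0,8],"angular":[0,0,0],"fingers":20},{"dp":[0,0,12],"angular":[0,0,0],"fingers":20},{"dp":[0,0,15],"angular":[0,0,0],"fingers":20},{"dp":[0,0,18],"angular":[0,0,0],"fingers":20}]' 
python3 - <<'E'
from plan import *
for n in('wrist','scene'): cv2.imwrite(f'pics/{n}18.png',optics.grab_frame(n))
rows(MOUTH+90*axw(),Rins())
st=r.sense();print('tool F',rot(st['tcp_rot']).T@st['contact_force'])
crop('pics/wrist18.png','pics/w18c.png',260,130,380,290,5)
crop('pics/scene18.png','pics/s18d.png',305,173,355,228,14)
E
```

```text
clock: 12.48
eef_pos: [538.1, 171.1, 228.4]
tcp_rot: [3.139, -0.538, -0.195]
contact_force: [-2.0, 0.1, -2.2]
opening: 0.396
t 12.58 at [538.1 171.1 228.3] dist 9 rot 0.8deg F [-0.5 -0.6 -4.6] op 0.398 q [ 0.54  0.03  2.09 -0.58  0.68  2.69]
dp [-4.0, 0.9, -8.4] ang [0.002, -0.014, 0.0]
tool F [-2.72455349  0.70449555  3.78379608]
```

View pics/s18d.png

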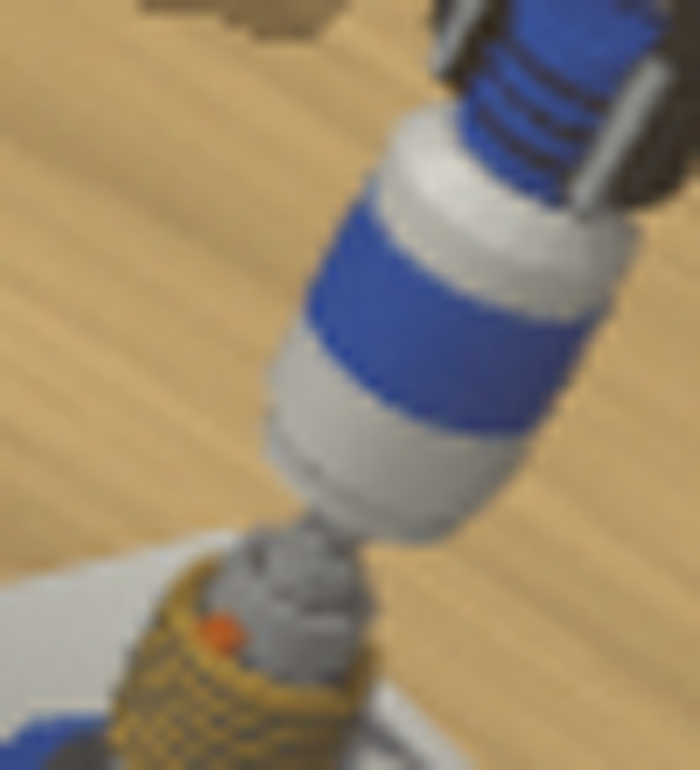

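View pics/w18c.png

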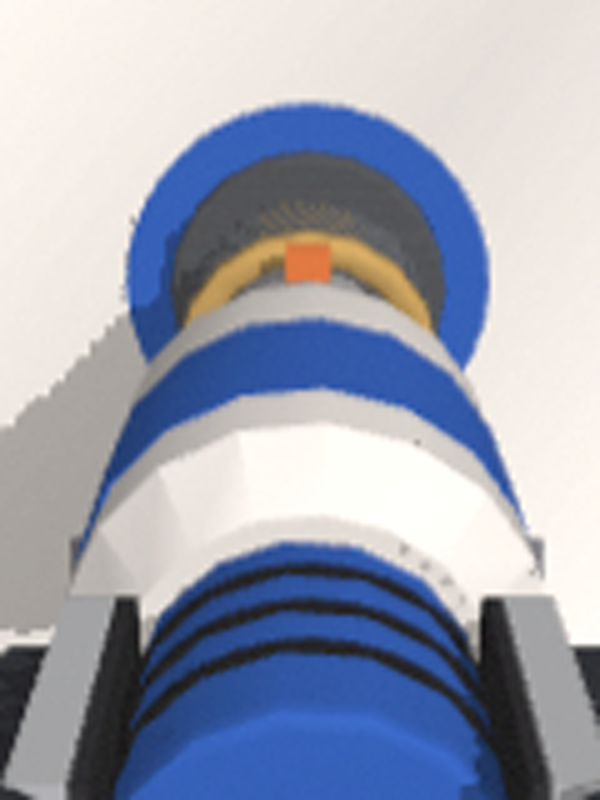

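```bash
python3 -m creep '[{"dp":[0,-0.4,2],"angular":[0,0,0],"fingers":20},{"dp":[0,-0.4,4],"angular":[0,0,0],"fingers":20},{"dp":[0,-0.4,6],"angular":[0,0,0],"fingers":20},{"dp":[0,-0.4,8],"angular":[0,0,0],"fingers":20},{"dp":[0,-0.4,8],"angular":[0,0,0],"fingers":20}]' 
python3 - <<'E'
from plan import *
for n in('wrist','scene'): cv2.imwrite(f'pics/{n}19.png',optics.grab_frame(n))
rows(MOUTH+90*axw(),Rins())
st=r.sense();print('tool F',rot(st['tcp_rot']).T@st['contact_force'])
crop('pics/scene19.png','pics/s19d.png',305,173,355,228,14)
E
```

```text
clock: 13.0
eef_pos: [542.3, 170.7, 221.8]
tcp_rot: [3.139, -0.538, -0.195]
contact_force: [-1.6, -2.1, -6.5]
opening: 0.402
t 13.1 at [542.3 170.8 221.9] dist 17 rot 0.8deg F [-1.9 -2.4 -5.8] op 0.397 q [ 0.53  0.05  2.1  -0.59  0.66  2.7 ]
dp [-4.3, 1.4, -16.0] ang [0.002, -0.014, 0.0]
tool F [-4.16259683  2.75971375  4.24691991]
```

View pics/s19d.png

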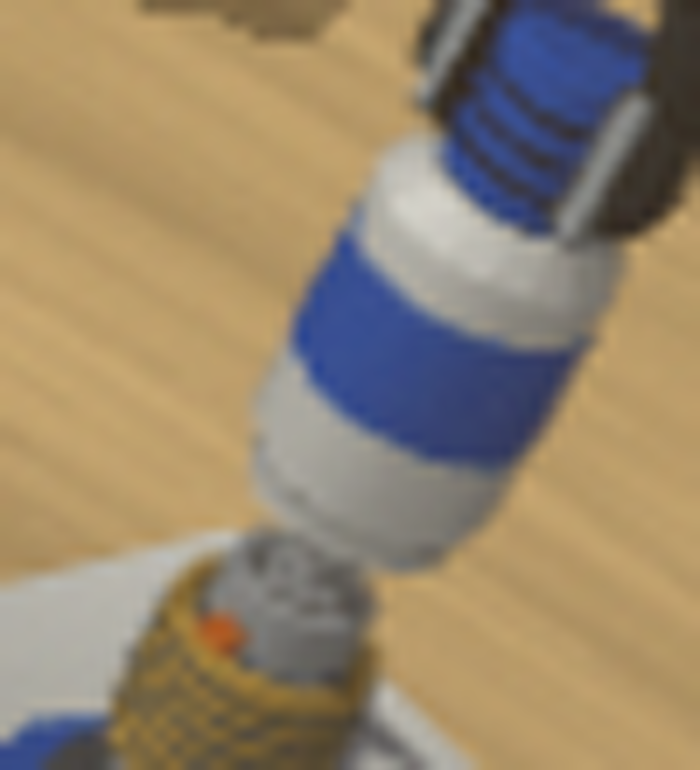

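```bash
python3 -m creep '[{"dp":[-0.6,0.6,2],"angular":[0,0,0],"fingers":20},{"dp":[-0.6,0.6,4],"angular":[0,0,0],"fingers":20},{"dp":[-0.6,0.6,6],"angular":[0,0,0],"fingers":20},{"dp":[-0.6,0.6,8],"angular":[0,0,0],"fingers":20},{"dp":[-0.6,0.6,10],"angular":[0,0,0],"fingers":20}]' 
python3 - <<'E'
from plan import *
st=r.sense();print('tool F',rot(st['tcp_rot']).T@st['contact_force']);rows(MOUTH+90*axw(),Rins())
E
```

```text
clock: 13.52
eef_pos: [547.1, 169.6, 213.5]
tcp_rot: [3.14, -0.539, -0.195]
contact_force: [-5.3, -2.2, -1.3]
opening: 0.398
tool F [-4.75705993  3.15234748 -1.36594403]
t 13.52 at [547.1 169.6 213.5] dist 26 rot 0.9deg F [-5.3 -2.2 -1.3] op 0.398 q [ 0.52  0.07  2.1  -0.6   0.64  2.71]
dp [-4.2, 1.2, -25.7] ang [0.001, -0.015, 0.0]
```

```bash
python3 -m creep '[{"dp":[-0.5,0.5,2],"angular":[0,0,0],"fingers":20},{"dp":[-0.5,0.5,4],"angular":[0,0,0],"fingers":20},{"dp":[-0.5,0.5,6],"angular":[0,0,0],"fingers":20},{"dp":[-0.5,0.5,8],"angular":[0,0,0],"fingers":20},{"dp":[-0.5,0.5,8],"angular":[0,0,0],"fingers":20}]' 
python3 - <<'E'
from plan import *
for n in('wrist','scene'): cv2.imwrite(f'pics/{n}20.png',optics.grab_frame(n))
st=r.sense();print('tool F',rot(st['tcp_rot']).T@st['contact_force']);rows(MOUTH+90*axw(),Rins())
crop('pics/scene20.png','pics/s20d.png',305,173,355,228,14)
E
```

```text
clock: 13.93
eef_pos: [550.9, 168.7, 206.7]
tcp_rot: [3.141, -0.54, -0.195]
contact_force: [-4.8, -1.6, -1.2]
opening: 0.4
tool F [-3.47358354  2.9383492  -0.72316576]
t 14.03 at [550.8 168.6 206.7] dist 34 rot 0.9deg F [-3.9 -2.2 -1.2] op 0.398 q [ 0.51  0.08  2.1  -0.61  0.62  2.72]
dp [-4.0, 0.9, -33.6] ang [0.001, -0.016, 0.0]
```

View pics/s20d.png

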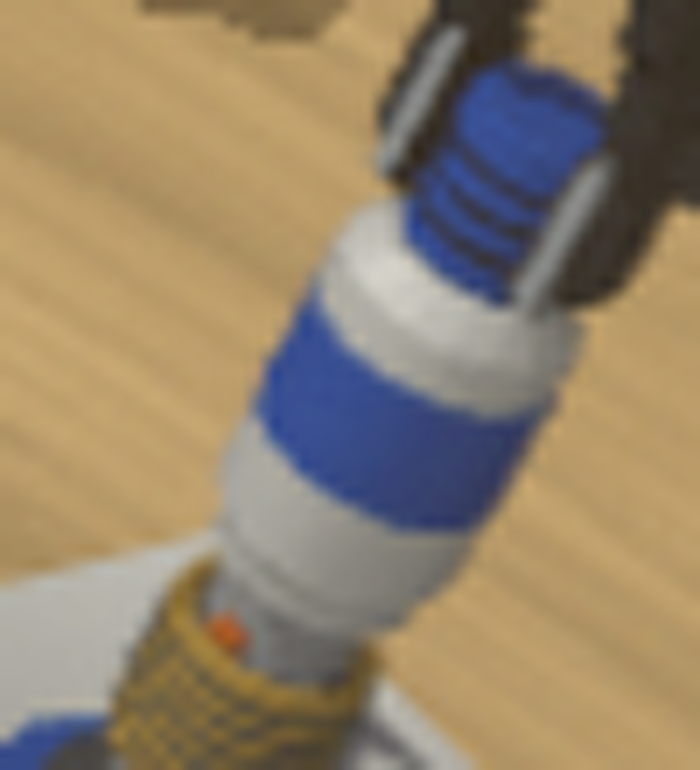

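Going in well, tab still out. Press the last few millimetres.

```bash
python3 -m creep '[{"dp":[-0.4,0.4,2],"angular":[0,0,0],"fingers":20},{"dp":[-0.4,0.4,4],"angular":[0,0,0],"fingers":20},{"dp":[-0.4,0.4,6],"angular":[0,0,0],"fingers":20},{"dp":[-0.4,0.4,7],"angular":[0,0,0],"fingers":20},{"dp":[-0.4,0.4,7],"angular":[0,0,0],"fingers":20}]' 
python3 - <<'E'
from plan import *
for n in('wrist','scene'): cv2.imwrite(f'pics/{n}21.png',optics.grab_frame(n))
st=r.sense();print('tool F',rot(st['tcp_rot']).T@st['contact_force']);rows(MOUTH+90*axw(),Rins())
crop('pics/scene21.png','pics/s21d.png',305,173,355,228,14)
E
```

```text
clock: 14.45
eef_pos: [553.9, 168.2, 202.9]
tcp_rot: [-3.14, -0.541, -0.197]
contact_force: [-29.4, 1.3, 30.1]
opening: 0.401
tool F [-10.04039927   4.69929015 -41.02516365]
t 14.55 at [553.9 168.2 202.9] dist 39 rot 1.0deg F [-30.1   1.1  30. ] op 0.398 q [ 0.51  0.09  2.1  -0.62  0.61  2.73]
dp [-4.6, 1.1, -38.4] ang [-0.001, -0.018, -0.001]
```

View pics/s21d.png

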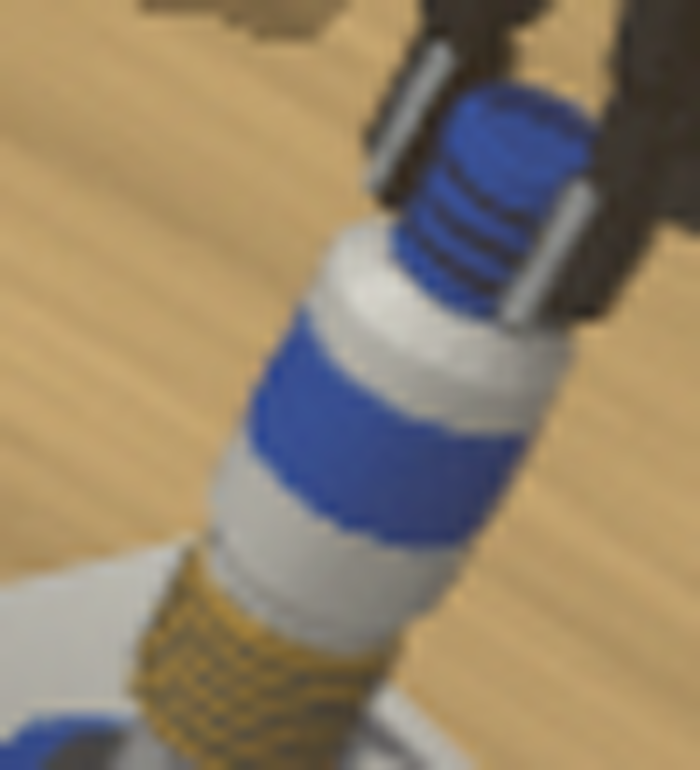

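The sleeve has sprung forward and the plug is home. I'll take the pressing force off, then open.

```bash
python3 -m creep '[{"dp":[0,0,-2],"angular":[0,0,0],"fingers":20},{"dp":[0,0,-3],"angular":[0,0,0],"fingers":20},{"dp":[0,0,-3],"angular":[0,0,0],"fingers":20},{"dp":[0,0,-3],"angular":[0,0,0],"fingers":20}]' 
python3 -m creep '[{"dp":[0,0,0],"angular":[0,0,0],"fingers":50},{"dp":[0,0,0],"angular":[0,0,0],"fingers":85},{"dp":[0,0,0],"angular":[0,0,0],"fingers":85},{"dp":[0,0,0],"angular":[0,0,0],"fingers":85},{"dp":[0,0,0],"angular":[0,0,0],"fingers":85}]' 
python3 - <<'E'
from plan import *
for n in('wrist','scene'): cv2.imwrite(f'pics/{n}22.png',optics.grab_frame(n))
st=r.sense();print('tool F',rot(st['tcp_rot']).T@st['contact_force']);rows(MOUTH+90*axw(),Rins())
E
```

```text
clock: 14.88
eef_pos: [552.6, 168.3, 203.7]
tcp_rot: [-3.141, -0.54, -0.195]
contact_force: [-8.7, -0.6, 5.6]
opening: 0.399
clock: 15.3
eef_pos: [552.6, 168.1, 203.2]
tcp_rot: [3.141, -0.54, -0.195]
contact_force: [-0.8, 0.3, 0.2]
opening: 0.994
tool F [ 0.69620878 -1.11061426  0.607301  ]
t 15.4 at [552.4 167.9 202.9] dist 38 rot 0.9deg F [ 1.1  0.9 -0.2] op 0.996 q [ 0.51  0.09  2.1  -0.62  0.62  2.73]
dp [-3.5, 0.5, -37.7] ang [0.001, -0.016, 0.0]
```

View pics/wrist22.png

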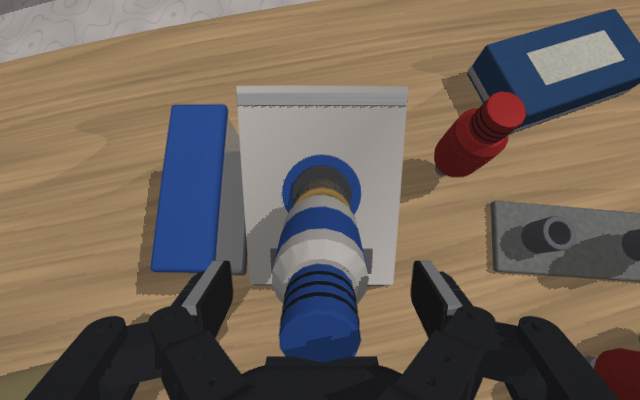

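The fingers are open and clear of the knob. Next I back out along the axis and do the final look.

```bash
python3 -m creep '[{"dp":[0,0,-20],"angular":[0,0,0],"fingers":85},{"dp":[0,0,-50],"angular":[0,0,0],"fingers":85},{"dp":[0,0,-85],"angular":[0,0,0],"fingers":85},{"dp":[0,0,-110],"angular":[0,0,0],"fingers":85},{"dp":[0,0,-110],"angular":[0,0,0],"fingers":85}]' 
python3 -m creep '[{"dp":[0,0,0],"angular":[0,0,0],"fingers":85},{"dp":[0,0,0],"angular":[0,0,0],"fingers":85},{"dp":[0,0,0],"angular":[0,0,0],"fingers":85},{"dp":[0,0,0],"angular":[0,0,0],"fingers":85},{"dp":[0,0,0],"angular":[0,0,0],"fingers":85}]' 
python3 - <<'E'
from plan import *
for n in('wrist','scene','top'): cv2.imwrite(f'pics/{n}23.png',optics.grab_frame(n))
rows(MOUTH+90*axw(),Rins())
crop('pics/scene23.png','pics/s23d.png',220,110,380,260,5)
crop('pics/wrist23.png','pics/w23d.png',230,70,430,270,4)
S=campose('scene');M=np.array([574.8,163.8,154])
pr=lambda X:((proj(S,X)[0]-[220,110]+.5)*5-.5).round(0)
print('expected knob top',pr(M+118*axw()),'mouth',pr(M))
E
```

```text
clock: 15.82
eef_pos: [497.3, 180.3, 302.2]
tcp_rot: [-3.137, -0.544, -0.197]
contact_force: [0.6, 1.3, 0.8]
opening: 0.994
clock: 16.23
eef_pos: [496.7, 178.3, 296.1]
tcp_rot: [3.139, -0.538, -0.194]
contact_force: [0.3, -0.3, 0.2]
opening: 0.992
t 16.38 at [496.8 178.5 296.6] dist 72 rot 0.8deg F [-0.6 -0.4  0.5] op 0.995 q [ 0.61 -0.1   2.06 -0.51  0.86  2.65]
dp [-3.0, 0.1, 71.8] ang [0.002, -0.015, 0.0]
expected knob top [616. 363.] mouth [528. 522.]
```

View pics/s23d.png

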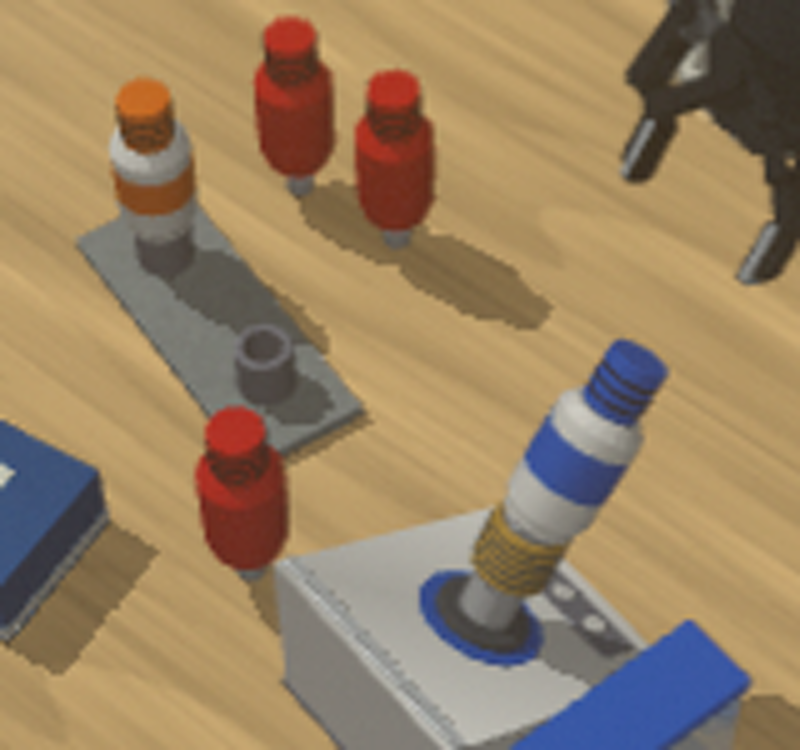

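View pics/w23d.png

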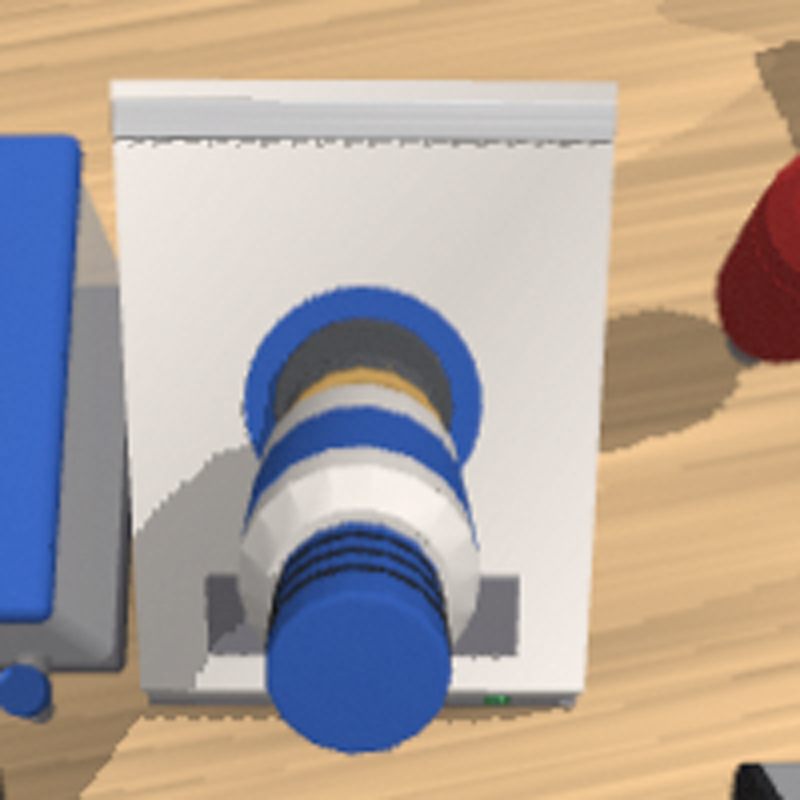

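View pics/top23.png

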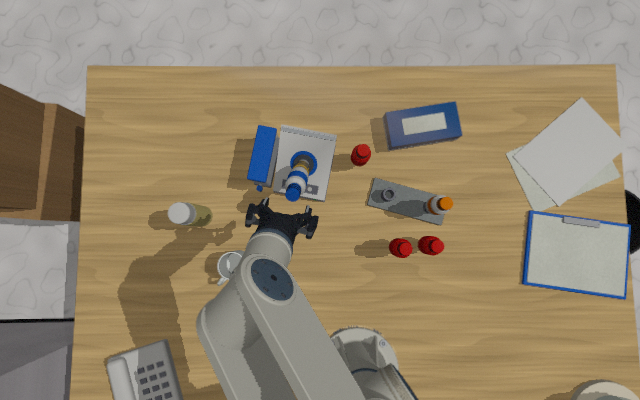

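```bash
python3 - <<'E'
from plan import *
crop('pics/scene23.png','pics/s23e.png',305,165,365,245,10)
crop('pics/top23.png','pics/t23e.png',270,140,330,210,10)
E
```

```text
(no output)
```

View pics/s23e.png

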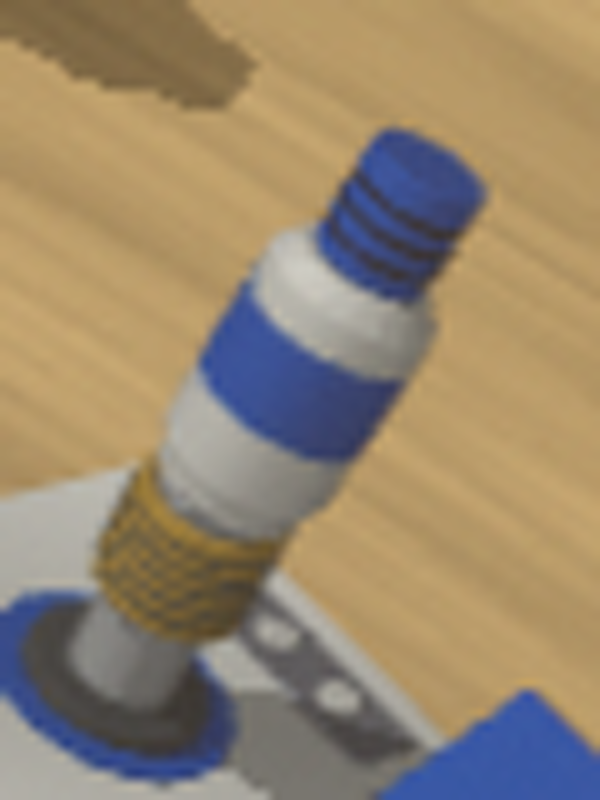

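View pics/t23e.png

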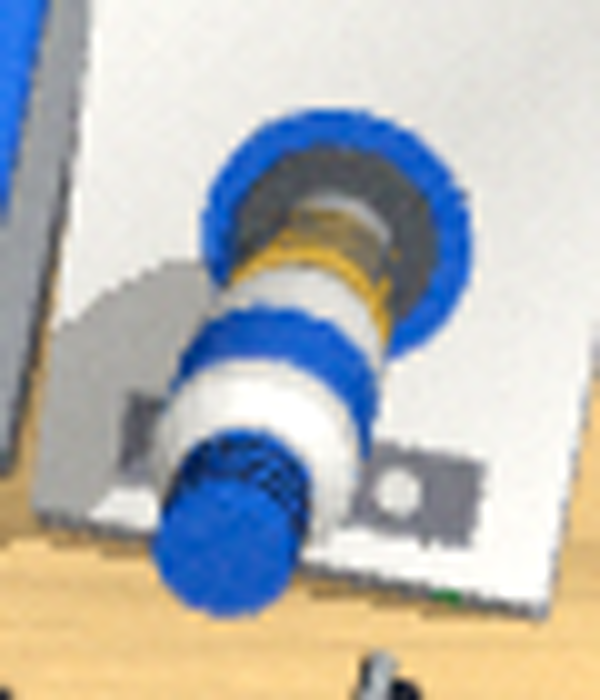

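```bash
python3 - <<'E'
from plan import *
S=campose('scene');T=campose('top');st=r.sense();Wc=campose('wrist',st)
g=lambda c,s,o:(np.array(c)+.5)/s-.5+np.array(o)
k=[(S,g((428,166),10,(305,165))),(T,g((228,543),10,(270,140))),(Wc,g((360,668),4,(230,70)))]
foot=[(S,g((117,680),10,(305,165))),(T,g((336.5,237),10,(270,140))),(Wc,g((363,402),4,(230,70)))]
K=tri(k);F_=tri(foot);d=K-F_;print(K,F_,np.linalg.norm(d),'expect 196',d/np.linalg.norm(d),axw(),'angle',np.arccos(d@axw()/np.linalg.norm(d)))
o=[(S,g((144,103),5,(220,110))),(T,(445.9,203))]
print('orange',tri(o))
E
```

```text
[504.43685666 178.92452314 252.07528626] [611.16608052 157.94540829  93.0493027 ] 192.66684700636793 expect 196 [-0.55395739  0.10888804  0.82539361] [-0.49052383  0.09688327  0.8660254 ] angle 0.07630004808605677
orange [ 487.33078755 -229.55972728  168.46790105]
```

```bash
python3 - <<'E'
from plan import *
S=campose('scene');T=campose('top');Wc=campose('wrist')
g=lambda c,s,o:(np.array(c)+.5)/s-.5+np.array(o)
# shared unknowns: foot centre(3), lean angle a (in station plane), b (sideways); per-camera pixel bias
obs={'S':(S,g((428,166),10,(305,165)),g((117,680),10,(305,165))),'T':(T,g((228,543),10,(270,140)),g((336.5,237),10,(270,140))),'W':(Wc,g((360,668),4,(230,70)),g((363,402),4,(230,70)))}
F0=np.array([611.2,156.5,87.])
for n,(pc,k,f) in obs.items():
    for a in(0,.04,.08):
        ang=np.pi/6+a; u=R.from_euler('z',YAW).apply([-np.sin(ang),0,np.cos(ang)])
        K=F0+78*axw()+118*u
        pk,pf=proj(pc,K)[0],proj(pc,F0)[0]
        print(n,a,'knob-foot pred',(pk-pf).round(1),'obs',(k-f).round(1))
E
```

```text
S 0 knob-foot pred [ 28.3 -51.5] obs [ 31.1 -51.4]
S 0.04 knob-foot pred [ 29.3 -51.6] obs [ 31.1 -51.4]
S 0.08 knob-foot pred [ 30.3 -51.8] obs [ 31.1 -51.4]
T 0 knob-foot pred [-10.5  26.1] obs [-10.8  30.6]
T 0.04 knob-foot pred [-10.7  27.9] obs [-10.8  30.6]
T 0.08 knob-foot pred [-10.9  29.5] obs [-10.8  30.6]
W 0 knob-foot pred [ 0.3 48.6] obs [-0.8 66.5]
W 0.04 knob-foot pred [ 0.3 54.5] obs [-0.8 66.5]
W 0.08 knob-foot pred [ 0.3 60.2] obs [-0.8 66.5]
```

```bash
cat > ov.py <<'E'
from plan import *
th=np.linspace(0,2*np.pi,60)
def circ(c,u,rad):
    b=np.cross([0,1,0],u);b/=np.linalg.norm(b);d=np.cross(u,b)
    return c+rad*(np.cos(th)[:,None]*b+np.sin(th)[:,None]*d)
def draw(pc,src,dst,x0,y0,x1,y1,s,F0,a,bias=(0,0)):
    crop(src,dst,x0,y0,x1,y1,s); im=cv2.imread(dst)
    def pl(P,col):
        uv=((proj(pc,P)+bias-[x0,y0]+.5)*s-.5); cv2.polylines(im,[np.round(uv*8).astype(np.int32)],True,col,1,cv2.LINE_AA,3)
    ax=axw(); M=F0+78*ax
    ang=np.pi/6+a; u=R.from_euler('z',YAW).apply([-np.sin(ang),0,np.cos(ang)])
    for h,rad in((8,30),(40,24),(76,24)): pl(circ(F0+h*ax,ax,rad),(0,0,255))
    for h,rad in((44,27),(112,27),(156,18),(120,18)): pl(circ(M+(h-38)*u,u,rad),(0,255,0))
    cv2.imwrite(dst,im)
E
python3 - <<'E'
from ov import *
S=campose('scene');F0=np.array([611.2,156.5,87.])
for a in(0,8): draw(S,'pics/scene23.png',f'pics/ovS{a}.png',300,165,365,245,7,F0,a/100)
a,b=[cv2.imread(f'pics/ovS{i}.png') for i in(0,8)]
cv2.imwrite('pics/ovS.png',cv2.resize(np.hstack([a,b]),(800,492)))
E
```

```text
(no output)
```

View pics/ovS.png

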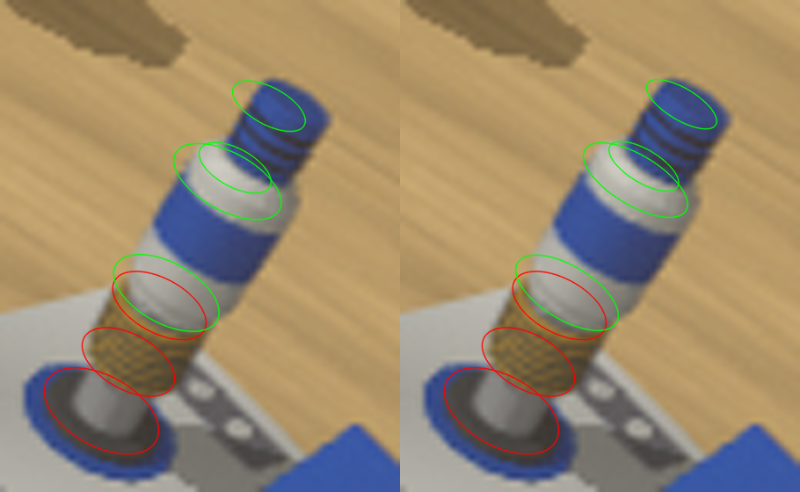

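```bash
python3 -m creep '[{"dp":[0,15,-15],"angular":[0,0,0],"fingers":85},{"dp":[0,35,-25],"angular":[0.1,0,0],"fingers":85},{"dp":[0,60,-30],"angular":[0.2,0,0],"fingers":85},{"dp":[0,85,-30],"angular":[0.3,0,0],"fingers":85},{"dp":[0,110,-30],"angular":[0.4,0,0],"fingers":85}]'
python3 - <<'E'
from plan import *
rows(MOUTH+90*axw(),Rins())
E
```

```text
clock: 16.8
eef_pos: [461.4, 106.3, 314.5]
tcp_rot: [-2.918, -0.499, -0.183]
contact_force: [-0.2, -0.2, -0.6]
opening: 0.995
t 16.8 at [461.4 106.3 314.5] dist 125 rot 13.2deg F [-0.2 -0.2 -0.6] op 0.995 q [ 0.2  -0.32  2.18  0.05  0.74  1.87]
dp [10.2, -53.2, 112.5] ang [-0.229, 0.025, 0.007]
```

```bash
python3 -m creep '[{"dp":[20,30,0],"angular":[0.1,0,0],"fingers":85},{"dp":[30,60,0],"angular":[0.2,0,0],"fingers":85},{"dp":[40,90,0],"angular":[0.3,0,0],"fingers":85},{"dp":[40,110,0],"angular":[0.4,0,0],"fingers":85},{"dp":[40,120,0],"angular":[0.5,0,0],"fingers":85}]'
python3 -m creep '[{"dp":[0,0,0],"angular":[0,0,0],"fingers":85},{"dp":[0,0,0],"angular":[0,0,0],"fingers":85},{"dp":[0,0,0],"angular":[0,0,0],"fingers":85},{"dp":[0,0,0],"angular":[0,0,0],"fingers":85}]'
python3 - <<'E'
from plan import *
rows(MOUTH+90*axw(),Rins())
cv2.imwrite('pics/wrist24.png',optics.grab_frame('wrist'))
E
```

```text
clock: 17.22
eef_pos: [475.2, 26.7, 303.6]
tcp_rot: [-2.695, -0.446, -0.167]
contact_force: [1.2, 0.9, -0.9]
opening: 0.998
clock: 17.55
eef_pos: [474.5, 28.4, 302.5]
tcp_rot: [-2.698, -0.442, -0.166]
contact_force: [0.5, 0.3, -0.3]
opening: 1.001
t 17.55 at [474.5  28.4 302.5] dist 169 rot 26.6deg F [ 0.5  0.3 -0.3] op 1.001 q [-0.34 -0.2   2.16  0.65  0.94  0.96]
dp [-1.2, -103.5, 133.1] ang [-0.456, 0.086, 0.007]
```

View pics/wrist24.png

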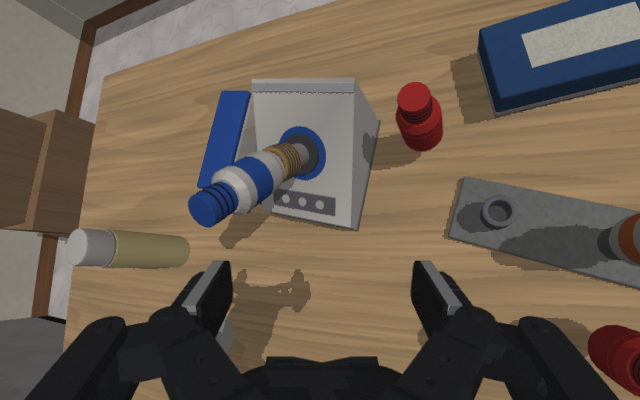

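```bash
python3 - <<'E'
from ov import *
W=campose('wrist');F0=np.array([611.2,156.5,87.])
for a in(0,8): draw(W,'pics/wrist24.png',f'pics/ovW{a}.png',180,80,345,235,5,F0,a/100)
a,b=[cv2.imread(f'pics/ovW{i}.png') for i in(0,8)]
cv2.imwrite('pics/ovWa.png',cv2.resize(a,(800,752)) if 0 else cv2.resize(a,(638,600)));cv2.imwrite('pics/ovWb.png',cv2.resize(b,(638,600)))
E
```

```text
(no output)
```

View pics/ovWa.png

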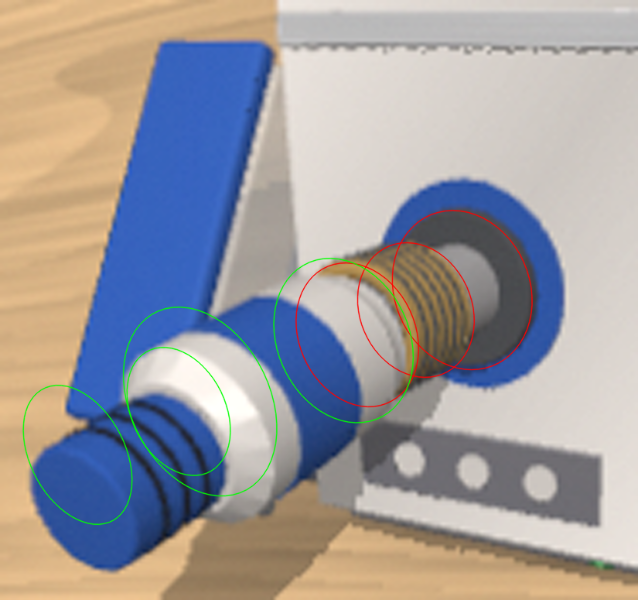

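View pics/ovWb.png

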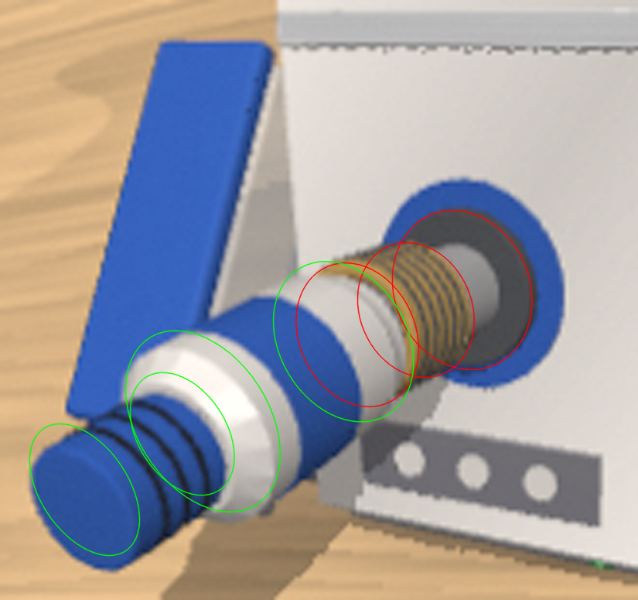

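```bash
python3 - <<'E'
from rig import r
s=r.sense();print(s['clock'],s['contact_force'],abs(s['qvel']).max())
print(r.sign_off())
E
```

```text
17.6 [ 0.08453675  0.9736132  -0.14014374] 0.011016774111281201
the job is handed in; nothing more can be done
None
```

I fitted the blue cartridge in the coupler and handed the job in at 17.6 s. By my checks it is home and locked, though how straight it stands was only roughly measured. The hand-in gave no verdict.

**What I did:**
- I gripped the brass sleeve and pulled it back until the orange tabs came out. I then let go, and the next picture showed it staying back.
- My first grasp of the knob was too high, because the finger ends sit about 30 to 43 mm behind the reported TCP. One finger ended up on top of the knob and pressed the cartridge with about 20 N. I backed off, the cartridge stood upright again, and I took it 57 mm lower.
- I lifted the cartridge, lined it up and pressed it in until the sleeve sprang forward. The final push reached about 41 N along the axis, above the 5 to 12 N expected for pressing in. I then relieved the force, opened the fingers and backed away.

**Last checks:**
- **Sleeve and plug:** the sleeve is forward against the flange and no tabs show.
- **Seating:** the knob top is about 193 mm from the coupler's foot, against 196 mm expected. That fits the plug being home.
- **Rest of the scene:** the orange cartridge is still in its cup, with its knob top within about 5 mm of its first measured position. The thermos, tissue box and mug look unmoved in the top view, though I judged this by eye. The robot touches nothing.

**Check that disagreed:** the cartridge's lean from the coupler axis did not come out the same each way.
- Triangulation gave about 0.076 rad.
- Single views compared with my model read up to 0.12 rad or more, but the model did not match the coupler well either.
- The side view, judged by whether foot, sleeve and knob line up, suggested about 0.04 rad.

The bore clearance should limit the lean to about 0.08 rad, so I expect it to be inside the 0.12 limit.

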